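Make up the letter kit and the proofreading kit

ROBOT

A 6-joint arm with a two-finger parallel gripper is mounted at the origin on the work surface; the furniture and walls round the work are solid. World frame = base frame: x ahead of the robot, y to its left, z up, the work surface at z = 0. Lengths are in m, angles in rad, forces in N, time in s.
With the tool pointing down it reaches from about 0.225 to 0.875 m from the base axis. Payload 3.4 kg.
Tool frame: the origin (TCP) lies on the centre line of the jaws, within the pads' length; the fingertips stand 19 mm ahead of it and the grasp point (between the pads) is the TCP; z points along the fingers, y is the direction in which the jaws open and shut (so a half turn about z gives the same grasp; the last joint's range is limited). The gripper opens to 85 mm and grips with 20 to 120 N. Pads are 22 mm wide; open, the fingers measure 114 mm over their backs; the gripper's body (76 mm by 85 mm) begins 54 mm behind the grasp point. The pads swing forward as they close: fully open they stand 13 mm farther back than shut.
Start: joints at [1.213, 0.276, 1.505, -0, 1.361, -0.121], TCP at [0.135, 0.559, 0.25] pointing down, gripper open.
Joint ranges: [-2.89, 2.89], [-0.75, 2.08], [0.22, 2.7], [-1.18, 4.32], [0.11, 2.71], [-2.7, 2.7]. Speed limits (rad/s): [2.57, 2.57, 3.14, 3.14, 3.14, 3.14].

INTERFACE

Orientations are given as a unit quaternion [w, x, y, z].
In Python, from rig import monitor, eyes, manip, models gives the robot as it stands.
- The arm moves only by the tool send_rows, never from a script. Its argument "deltas" is a list of rows, each an object with "dp": the shift along the world's x, y, z each as a share of 0.12 m, from -1 to 1, a list of three; "rotation": the turn, a rotation vector about the world's x, y, z each as a share of 0.5 rad, from -1 to 1, a list of three. In form: [{"dp": [dx, dy, dz], "rotation": [rx, ry, rz]}, ...]. A call has 1 to 12 rows; each row is the pose to reach, as a shift and turn from the pose commanded when the call began; what a row does not reach only later rows make up. A row lasts 1/12 s, in which the tool goes at most 41.7 mm and 7.16 degrees, less where a joint would pass 70% of its speed; a pose out of reach is approached as far as the arm can. A call with a number of a shift or a turn outside -1 to 1 is refused whole. A call with a gripper value outside its range is refused whole. "fingers" is the closure, from -1 (fully open) to 1 (shut), set as the call begins (left out, the last holds). The fingers move at their own pace and stop on an object; "grip_force" is the grip in N (left out, the last holds). Time passes only in rows, so rows that repeat a pose let the fingers close. It gives the time, the measured TCP pose, the force and the opening at its end, in the units of the state.
- monitor.get_state(): the state, without advancing time (a new reading comes with each control period).
- eyes.get_image(name): name is "scene" or "top" or "wrist"; returns a dict with "color" (400x640x3 uint8, red, green, blue), "depth" (400x640 float32, m along the optical axis (not along the pixel's ray), 0 where there is no reading), "mtx" (3x3 intrinsics, pixels), "rvec" (rotation vector, rad) and "tvec" (3), from world to camera coordinates, as OpenCV has them. Camera axes: x right, y down, z forward; pixel columns grow to the right and rows downward; lengths in m; the calibration is good to about 2 mm. The wrist camera is an equidistant fisheye: a pixel r from the principal point sees the ray r / f radians off the axis. A picture is of the moment at which its call begins.
- manip.sign_off(): hands the job in, once; it reports no verdict.
Trained networks look in a picture, given as the dict that the camera call returned (one of the last four; its "shot" number tells which), for a name from the list of things; names that differ only in an ending like _2 or _b are one class to them, and where a whole thing is asked for, a point or a joint stands for the part that bears it (a point fixed in the world has none). Each returns a list of dicts, best first, with "score" (0 to 1); they miss things now and then, are a little off and sometimes report something else, mostly with a low value. They report only what shows in the picture. A call takes as long as a camera call. They do not tell look-alikes from the thing itself.
- models.find_in(name, picture): "box" ([left, top, right, bottom] in pixels, round what is visible of it).
The state is a dict: "clock": time; "qpos": joint angles; "qd": joint speeds; "effort": joint torques, N m; "position": TCP position; "ee_rot": TCP orientation; "contact_force": force on the tool from outside, world axes, zero at the start; "moment": the same for the moment, N m; "width": finger opening in m.
Only numpy, scipy, OpenCV 4.12 (cv2) and the standard library are available. Lean on these libraries where they do the work, as an engineer would, in place of code of your own. Each camera call takes 0.05 s, during which the arm holds its last target.

TASK

Make up two kits in the desk trays, one thing to a bay: the ink bottle and the brass wax seal go in the green-lined tray, the eraser and the binder clip in the red-lined tray. Stand the bottle and the seal upright and lay the other two flat on the bay floors; keep the ink bottle upright all the way, and leave the memory stick and the key lying where they are.

Things in the scene. Friction and masses are not known exactly. Their poses are not given: they have to be found in the camera images.
- green_tray: Shallow two-bay wooden desk tray whose bay floors are lined green; it is fixed to the desk. Outside 92 mm along its x, 156 mm along its y, 17 mm high; floor 11 mm thick, walls and divider 4 mm thick. Two equal bays side by side along its y, each 84 mm (x) by 72 mm (y), centred at y = +38 and -38 mm (x = 0); the lining is 11 mm and the rim 17 mm above the origin. Origin at the centre of its underside, z up.
- red_tray: Shallow two-bay wooden desk tray whose bay floors are lined red; it is fixed to the desk. Outside 92 mm along its x, 156 mm along its y, 17 mm high; floor 11 mm thick, walls and divider 4 mm thick. Two equal bays side by side along its y, each 84 mm (x) by 72 mm (y), centred at y = +38 and -38 mm (x = 0); the lining is 11 mm and the rim 17 mm above the origin. Origin at the centre of its underside, z up.
- ink_center (a point): Dark blue square ink bottle with a pale label and a round black cap, standing upright. Body 55 x 55 mm and 42 mm high, its sides square to the point's x and y; neck, then cap 38 mm across, from 48 to 68 mm up; 0.19 kg. The point is the centre of the square body, 21 mm above its underside; z up.
- seal_center (a point): Brass wax seal: a turned, bulging handle on a round foot, standing upright, 28 mm across at the widest, 70 mm tall, foot 24 mm across and 18 mm high; 0.11 kg. The point is on its axis half-way up, 35 mm above its underside; z up.
- rubber_center (a point): Eraser, white with a dark blue paper sleeve, lying flat: 21 mm along x, 45 mm along y, 12 mm high. The point is its centre, 6 mm above its underside; z up.
- clip_center (a point): Black binder clip with silver wire handles, lying flat. The rigid black body is 32 mm along x, 19 mm along y and 14 mm high, wedge-shaped seen from its ends, so grasp it across x by its parallel ends; the wire handles reach 25 mm from the point to -y and offer no resistance. The point is the centre of the black body, 7 mm above its underside; z up.
- stick_center (a point): Black memory stick with a steel plug, lying flat, 18 mm along x, 50 mm along y, 8 mm high; belongs to no kit. The point is its centre, 4 mm above its underside.
- key_center (a point): Brass key lying flat, 27 mm along x, 70 mm along y, 8 mm high; belongs to no kit. The point is its centre, 4 mm above its underside. (Beyond it to the right of the robot, nothing to handle: a fixed flat monitor 440 mm tall, its screen running from about x = 0.12, y = -0.13 to x = 0.38, y = -0.69 m; keep the elbow and upper arm up and to the left of it.)
Things that resemble listed ones, but are neither listed nor needed, are in the scene too. Leave any purple look-alike of the part that bears clip_center alone.

How it is judged:
At the end, for the whole second after the job is handed in: Ink bottle and wax seal stand in the green-lined tray, eraser and binder clip lie in the red-lined one, one in each bay: each point within its bay, at most 3.5 mm above its resting height on the bay floor, tilted less than 0.12 rad, at rest (under 20 mm/s) (x of ink_center in the frame of green_tray between -0.042 and 0.042 m and y of ink_center in the frame of green_tray between -0.074 and 0.074 m and z of ink_center in the frame of green_tray below 0.0355 m and angle between each of ink_center, seal_center, rubber_center, clip_center's own z axis and vertical below 0.12 rad and x of seal_center in the frame of green_tray between -0.042 and 0.042 m and y of seal_center in the frame of green_tray between -0.074 and 0.074 m and z of seal_center in the frame of green_tray below 0.0495 m and x of rubber_center in the frame of red_tray between -0.042 and 0.042 m and y of rubber_center in the frame of red_tray between -0.074 and 0.074 m and z of rubber_center in the frame of red_tray below 0.0205 m and x of clip_center in the frame of red_tray between -0.042 and 0.042 m and y of clip_center in the frame of red_tray between -0.074 and 0.074 m and z of clip_center in the frame of red_tray below 0.0215 m and ((y of ink_center in the frame of green_tray above 0.004 m and y of seal_center in the frame of green_tray below -0.004 m) or (y of ink_center in the frame of green_tray below -0.004 m and y of seal_center in the frame of green_tray above 0.004 m)) and ((y of rubber_center in the frame of red_tray above 0.004 m and y of clip_center in the frame of red_tray below -0.004 m) or (y of rubber_center in the frame of red_tray below -0.004 m and y of clip_center in the frame of red_tray above 0.004 m)) and linear speed of each of ink, rubber, seal, clip below 0.02 m/s); the robot touches nothing.
It fails at once if the ink bottle is tipped by more than 0.6 rad (angle between ink_center's own z axis and vertical above 0.6 rad).
It fails at once if the memory stick is moved more than 30 mm (distance of stick_center from where it was at the start of the episode above 0.03 m).
It fails at once if the key is moved more than 30 mm (distance of key_center from where it was at the start of the episode above 0.03 m).
It also fails if it takes over 120 s, if anything falls off the work surface, if the arm or the gripper's body presses on something with over 40 N, if the wrist force passes 120 N, or if a joint passes its speed limit or range.

## Working session

There is one attempt and no reset: what is moved stays moved. The work goes in short steps, Python scripts to look and compute and a tool call to move; the robot and the scene stay as the last step left them, time stands still between calls to the robot, and variables do not carry over. Pictures are saved under pics/ and viewed, and the job is handed in when it is done.

Besides the shell and the picture viewer there is one more tool, called as name(argument=value, ...) on one line, values as JSON. send_rows: Moves the arm, as the interface text tells. Its arguments: {"type":"object","properties":{"deltas":{"type":"array","items":{"type":"object","properties":{"dp":{"type":"array","items":{"type":"number"}},"rotation":{"type":"array","items":{"type":"number"}}}}},"fingers":{"type":"number"},"grip_force":{"type":"number"}},"required":["deltas"]}

```bash
mkdir -p pics; ls
python3 - <<'E'
from rig import monitor, eyes, manip, models
import cv2, pickle
print(monitor.get_state())
for n in ["scene","top","wrist"]:
    im=eyes.get_image(n)
    pickle.dump(im,open(f"{n}0.pkl","wb"))
    cv2.imwrite(f"pics/{n}0.png",im["color"][:,:,::-1])
    print(n,im["mtx"],im["rvec"],im["tvec"],im["depth"].max(),[k for k in im])
    for o in ["green_tray","red_tray","ink_center","seal_center","rubber_center","clip_center","stick_center","key_center"]:
        print(o,[( [round(float(b)) for b in d["box"]],round(d["score"],2)) for d in models.find_in(o,im)])
E
```

```text
pics
{'clock': 0.0, 'qpos': array([ 1.21302364e+00,  2.76576576e-01,  1.50614503e+00,  1.62105507e-05,
        1.36069993e+00, -1.21013151e-01]), 'qd': array([-0.00035978, -0.00023286, -0.00059438, -0.00057833,  0.00054793,
        0.00119169]), 'effort': array([ 8.36354593e-04, -4.16774189e+01, -2.45806646e+01,  7.80922642e-05,
        1.11009245e-02,  1.23501601e-05]), 'position': array([0.13469882, 0.55848455, 0.24944545]), 'ee_rot': array([-2.24524757e-04,  1.18105107e-01,  9.93000678e-01, -8.86481851e-04]), 'contact_force': array([ 0.44546115,  0.58150163, -0.98438672]), 'moment': array([ 0.04013351,  0.05778268, -0.00047776]), 'width': 0.08560507521494416}
scene [[404.4156004    0.         317.3644549 ]
 [  0.         404.4156004  198.67835778]
 [  0.           0.           1.        ]] [ 0.91269432 -2.41948886  1.18161289] [0.34393771 0.32556843 0.57123499] 3.3260849 ['color', 'depth', 'mtx', 'rvec', 'tvec', 'shot']
green_tray [([231, 262, 327, 346], 0.68)]
red_tray [([298, 173, 367, 216], 0.89)]
ink_center [([349, 203, 373, 242], 0.9), ([299, 230, 320, 245], 0.3)]
seal_center
[... 805 characters left out ...]
center [([292, 131, 308, 144], 0.66), ([218, 162, 232, 178], 0.63), ([260, 144, 276, 160], 0.44)]
stick_center [([387, 236, 404, 261], 0.67)]
key_center [([411, 230, 447, 247], 0.73)]
wrist [[309.70691629   0.         323.61061702]
 [  0.         309.70691629 197.96209059]
 [  0.           0.           1.        ]] [-2.27014406 -1.78875862 -0.27463139] [-0.57483381 -0.03917478  0.37863033] 1.7858309 ['color', 'depth', 'mtx', 'rvec', 'tvec', 'shot']
green_tray [([152, 357, 191, 390], 0.8)]
red_tray [([47, 346, 61, 357], 0.68)]
ink_center [([64, 356, 86, 389], 0.95)]
seal_center [([61, 357, 85, 388], 0.67)]
rubber_center [([47, 344, 62, 359], 0.41)]
clip_center []
stick_center []
key_center []
```

View pics/top0.png

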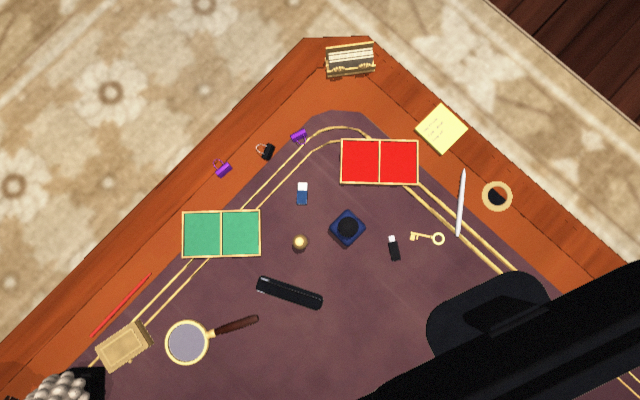

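View pics/scene0.png

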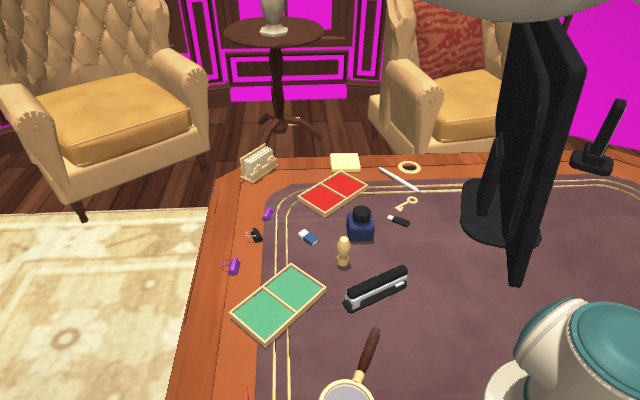

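View pics/wrist0.png

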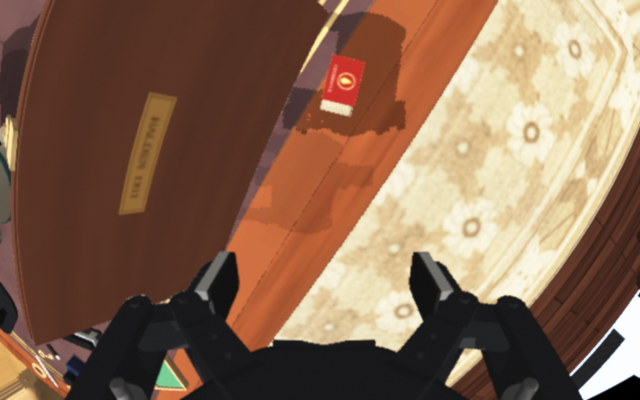

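Run:
```python
import cv2
im=cv2.imread("pics/top0.png")
c=im[110:280,170:460]
c=cv2.resize(c[:,:],None,fx=2.75,fy=2.75,interpolation=cv2.INTER_CUBIC)
cv2.imwrite("pics/topz.png",c)
```

```text
(no output)
```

View pics/topz.png

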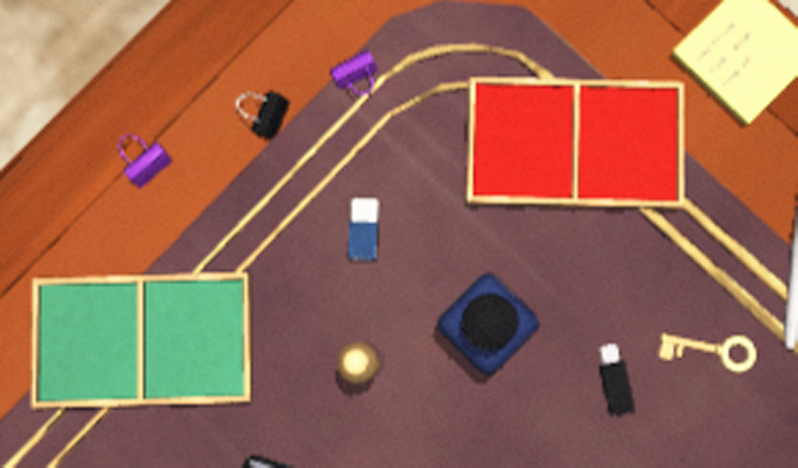

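The top view shows the bottle at (347,229), the seal at (300,242), the eraser at (302,192), the black clip at (265,151) between two purple look-alikes, the green tray at (221,233) and the red tray at (380,161). The wrist camera also shows a large brown thing near the arm. Next I'll measure positions.

```bash
cat > h.py <<'E'
import numpy as np, cv2, pickle
def load(n): return pickle.load(open(n+".pkl","rb"))
def RT(im): return cv2.Rodrigues(np.array(im["rvec"],float))[0], np.array(im["tvec"],float).ravel()
def cloud(im):
    """world xyz per pixel (pinhole)"""
    R,t=RT(im);K=im["mtx"];d=im["depth"]
    v,u=np.mgrid[:400,:640]
    p=np.stack([(u-K[0,2])/K[0,0]*d,(v-K[1,2])/K[1,1]*d,d],-1)
    w=(p-t)@R; w[d<=0]=np.nan
    return w
def cloudw(im):
    R,t=RT(im);K=im["mtx"];d=im["depth"]
    v,u=np.mgrid[:400,:640]
    x=(u-K[0,2])/K[0,0];y=(v-K[1,2])/K[1,1];r=np.hypot(x,y)+1e-9
    s=np.tan(np.minimum(r,1.5))/r
    p=np.stack([x*s*d,y*s*d,d],-1); w=(p-t)@R; w[(d<=0)|(r>1.45)]=np.nan
    return w
def campos(im):
    R,t=RT(im); return -R.T@t
def ray(im,u,v,z):
    "pinhole pixel -> world at height z"
    R,t=RT(im);K=im["mtx"]
    d=R.T@np.array([(u-K[0,2])/K[0,0],(v-K[1,2])/K[1,1],1]);c=campos(im)
    return c+d*(z-c[2])/d[2]
def rayw(im,u,v,z):
    R,t=RT(im);K=im["mtx"];x=(u-K[0,2])/K[0,0];y=(v-K[1,2])/K[1,1];r=np.hypot(x,y)+1e-9
    d=R.T@np.array([x/r*np.sin(r),y/r*np.sin(r),np.cos(r)]);c=campos(im)
    return c+d*(z-c[2])/d[2]
E
python3 - <<'E'
from h import *
np.set_printoptions(precision=4,suppress=True)
for n in ["top","scene"]:
    im=load(n+"0");w=cloud(im);print(n,campos(im))
    if n=="top":
        for nm,(u,v) in dict(ink=(347,228),seal=(299,241),er_w=(302,187),er_b=(302,197),clip=(267,152),g1=(201,233),g2=(240,233),gwall=(182,233),r1=(360,161),r2=(398,161),stick=(393,250),key=(435,238),stapler=(290,292),wood1=(170,300),desk2=(300,215),leftedge=(60,300),box=(123,345),card=(350,60),mon=(500,350)).items():
            print(nm,w[v,u])
        # heightmap of tall stuff
        z=w[...,2]
        hm=np.clip(z*1000/2,0,255); hm=np.nan_to_num(hm).astype(np.uint8)
        cv2.imwrite("pics/hm.png",cv2.applyColorMap(hm,cv2.COLORMAP_JET))
im=load("wrist0");w=cloudw(im);print(campos(im))
for uv in [(100,150),(150,150),(30,330),(250,50),(345,80),(300,200),(300,30),(450,200)]: print(uv,w[uv[1],uv[0]],im["depth"][uv[1],uv[0]])
E
```

```text
top [ 0.4085 -0.1093  0.9164]
ink [ 0.4511 -0.1355  0.0715]
seal [ 0.43   -0.0464  0.0708]
er_w [ 0.5388 -0.0503  0.0106]
er_b [ 0.5184 -0.05    0.0127]
clip [0.6115 0.0182 0.0153]
g1 [0.4531 0.1515 0.0126]
g2 [0.4507 0.0737 0.0145]
gwall [0.454  0.1874 0.0181]
r1 [ 0.5874 -0.1681  0.0126]
r2 [ 0.5848 -0.2441  0.0131]
stick [ 0.4084 -0.2259  0.0103]
key [ 0.4295 -0.3111  0.0019]
stapler [ 0.3365 -0.0257  0.047 ]
wood1 [0.3244 0.2139 0.0052]
desk2 [ 0.4834 -0.0446  0.0038]
leftedge [0.3305 0.4317 0.0045]
box [0.2472 0.2903 0.036 ]
card [ 0.7826 -0.1537  0.0535]
mon [ 0.2707 -0.329   0.2749]
scene [0.1015 0.4171 0.6053]
[0.0605 0.5765 0.3732]
(100, 150) [0.0491 0.4687 0.251 ] 0.120808855
(150, 150) [0.0577 0.4831 0.2277] 0.14454891
(30, 330) [0.1283 0.3722 0.2853] 0.117850296
(250, 50) [0.0165 0.5416 0.1856] 0.16862096
(345, 80) [0.0394 0.6065 0.018 ] 0.33067217
(300, 200) [0.1698 0.5196 0.0007] 0.39119893
(300, 30) [0.0043 0.5732 0.1525] 0.194463
(450, 200) [ 0.5378  0.9943 -0.7658] 1.1965996
```

View pics/hm.png

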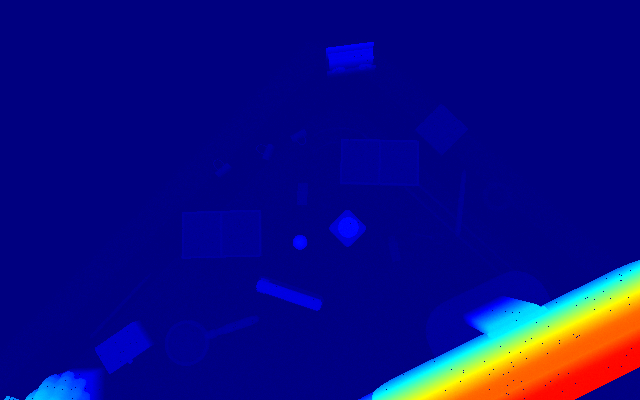

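Run:
```python
from h import *
np.set_printoptions(precision=3,suppress=True,linewidth=150)
im=load("wrist0");w=cloudw(im)
for v in range(10,400,38):
    print(v,[tuple(np.round(w[v,u],2)) for u in range(5,330,45)])
s=load("scene0");ws=cloud(s)
print("scene teapot",[tuple(np.round(ws[v,u],2)) for u,v in [(550,330),(600,320),(520,340),(600,370),(470,20),(540,30)]])
t=load("top0");wt=cloud(t)
print("top BL",[tuple(np.round(wt[v,u],2)) for u,v in [(40,385),(55,380),(75,390),(95,375),(105,390),(10,390)]])
```

```text
10 [(np.float64(-0.34), np.float64(0.03), np.float64(-0.01)), (np.float64(-0.01), np.float64(0.49), np.float64(0.29)), (np.float64(-0.01), np.float64(0.5), np.float64(0.27)), (np.float64(-0.0), np.float64(0.51), np.float64(0.25)), (np.float64(-0.0), np.float64(0.52), np.float64(0.23)), (np.float64(-0.0), np.float64(0.54), np.float64(0.21)), (np.float64(-0.01), np.float64(0.56), np.float64(0.18)), (np.float64(-0.01), np.float64(0.59), np.float64(0.14))]
48 [(np.float64(-0.25), np.float64(0.04), np.float64(0.0)), (np.float64(0.01), np.float64(0.48), np.float64(0.28)), (np.float64(0.01), np.float64(0.49), np.float64(0.27)), (np.float64(0.01), np.float64(0.5), np.float64(0.25)), (np.float64(0.01), np.float64(0.52), np.float64(0.22)), (np.float64(0.01), np.float64(0.53), np.float64(0.2)), (np.float64(0.02), np.float64(0.55), np.float64(0.17)), (np.float64(-0.01), np.float64(0.59), np.float64(0.0))]
86 [(np.float64(-0.17), np.float64(0.03), np.float64(0.0)), (np.float64(0.02), np.float64(0.48), np.float64(0.28)), (np.float64(0.02), np.float64(0.48), np.float64(0.26)), (np.float64(0.03), np
[... 3855 characters left out ...]
4(0.32))]
scene teapot [(np.float64(0.07), np.float64(0.01), np.float64(0.18)), (np.float64(0.04), np.float64(-0.0), np.float64(0.22)), (np.float64(0.1), np.float64(0.02), np.float64(0.15)), (np.float64(0.02), np.float64(0.06), np.float64(0.21)), (np.float64(1.0), np.float64(-1.89), np.float64(0.02)), (np.float64(0.28), np.float64(-0.34), np.float64(0.42))]
top BL [(np.float64(0.2), np.float64(0.38), np.float64(0.13)), (np.float64(0.21), np.float64(0.37), np.float64(0.11)), (np.float64(0.19), np.float64(0.34), np.float64(0.11)), (np.float64(0.2), np.float64(0.34), np.float64(0.04)), (np.float64(0.16), np.float64(0.34), np.float64(0.01)), (np.float64(0.16), np.float64(0.52), np.float64(0.0))]
```

```bash
cat > seg.py <<'E'
from h import *
def rect(im,mask,z,rayf=ray):
    m=mask.astype(np.uint8)
    n,l,st,c=cv2.connectedComponentsWithStats(m)
    k=1+np.argmax(st[1:,4]); m=(l==k)
    cs,_=cv2.findContours(m.astype(np.uint8),cv2.RETR_EXTERNAL,cv2.CHAIN_APPROX_NONE)
    p=np.array([rayf(im,u,v,z)[:2] for u,v in cs[0][:,0]],np.float32)
    (cx,cy),(w,h),a=cv2.minAreaRect((p*1000).astype(np.float32))
    v,u=np.nonzero(m)
    cen=rayf(im,u.mean(),v.mean(),z)
    return dict(c=(round(cx,1),round(cy,1)),wh=(round(w,1),round(h,1)),ang=round(a,1),cen=np.round(cen[:2]*1000,1),px=len(u))
def hsv(im): return cv2.cvtColor(im["color"],cv2.COLOR_RGB2HSV).astype(int)
def win(m,b):
    o=np.zeros_like(m);o[b[1]:b[3],b[0]:b[2]]=m[b[1]:b[3],b[0]:b[2]];return o
E
python3 - <<'E'
from seg import *
im=load("top0");H=hsv(im);h,s,v=H[...,0],H[...,1],H[...,2]
w=cloud(im)
print("desk z",np.nanmedian(w[205:225,310:325,2]),np.nanmedian(w[170:180,310:330,2]))
g=(h>55)&(h<95)&(s>80)
print("g left",rect(im,win(g,(170,200,220,265)),.011)); print("g right",rect(im,win(g,(222,200,270,265)),.011))
r=((h<5)|(h>176))&(s>200)&(v>150)
print("r left",rect(im,win(r,(335,135,379,190)),.011)); print("r right",rect(im,win(r,(381,135,425,190)),.011))
z=w[...,2]
print("ink body",rect(im,win((z>.03),(325,205,370,250)),.042))
print("cap",rect(im,win((z>.06),(325,205,370,250)),.068))
print("seal",rect(im,win((z>.025),(285,230,315,258)),.05), "top",rect(im,win((z>.06),(285,230,315,258)),.068))
print(H[185:203:3,302])
wb=((v>190)&(s<60))|((h>100)&(h<125)&(s>90))
print("eraser",rect(im,win(wb,(292,178,312,210)),.012))
print("clip",rect(im,win(v<75,(255,140,280,165)),.010))
E
```

```text
desk z 0.002721751084634902 0.0025290596330003077
g left {'c': (451.9, 150.9), 'wh': (82.3, 69.7), 'ang': 0.4, 'cen': array([451.1, 150.7]), 'px': 1458}
g right {'c': (451.8, 74.3), 'wh': (67.8, 82.6), 'ang': 89.9, 'cen': array([451.5,  74.4]), 'px': 1465}
r left {'c': (588.3, -167.3), 'wh': (70.1, 81.9), 'ang': 87.5, 'cen': array([ 588.3, -168. ]), 'px': 1417}
r right {'c': (583.7, -244.5), 'wh': (68.5, 81.8), 'ang': 87.4, 'cen': array([ 583.9, -244.5]), 'px': 1409}
ink body {'c': (453.2, -136.9), 'wh': (53.8, 52.8), 'ang': 43.2, 'cen': array([ 453.1, -136.8]), 'px': 801}
cap {'c': (453.2, -137.5), 'wh': (36.5, 36.7), 'ang': 43.2, 'cen': array([ 453.2, -137.2]), 'px': 332}
seal {'c': (428.7, -45.8), 'wh': (24.5, 26.3), 'ang': 88.6, 'cen': array([429. , -45.8]), 'px': 171} top {'c': (428.2, -47.1), 'wh': (20.4, 18.4), 'ang': 88.3, 'cen': array([428.7, -46.6]), 'px': 97}
[[ 23   4 253]
 [ 30   3 253]
 [108 146 147]
 [108 140 146]
 [108 143 144]
 [108 149 139]]
eraser {'c': (527.6, -49.6), 'wh': (19.1, 43.1), 'ang': 85.3, 'cen': array([527.5, -49.6]), 'px': 210}
clip {'c': (613.4, 16.8), 'wh': (17.9, 32.1), 'ang': 67.7, 'cen': array([613.1,  16.9]), 'px': 133}
```

send_rows(deltas=[{"dp":[0.1,0.05,0.34],"rotation":[0,0,0]},{"dp":[0.15,0.05,0.68],"rotation":[0,0,0]},{"dp":[0.2,0.05,1.0],"rotation":[0,0,0]},{"dp":[0.2,0.05,1.0],"rotation":[0,0,0]}])

```text
clock: 1.68
position: [0.1611, 0.5677, 0.379]
ee_rot: [0.003, 0.119, 0.993, 0.008]
contact_force: [0.3, 0.1, 1.6]
width: 0.0852
```

send_rows(deltas=[{"dp":[0.15,-0.3,0],"rotation":[0,0,-0.2]},{"dp":[0.3,-0.6,0],"rotation":[0,0,-0.4]},{"dp":[0.45,-1.0,0],"rotation":[0,0,-0.55]}])

```text
clock: 1.93
position: [0.2103, 0.4534, 0.37]
ee_rot: [0.0, 0.255, 0.967, 0.0]
contact_force: [0.4, 0.1, 0.5]
width: 0.0853
```

send_rows(deltas=[{"dp":[0.15,-0.3,0],"rotation":[0,0,-0.2]},{"dp":[0.3,-0.6,0],"rotation":[0,0,-0.4]},{"dp":[0.45,-1.0,0],"rotation":[0,0,-0.55]}])

```text
clock: 2.18
position: [0.2609, 0.3415, 0.3703]
ee_rot: [0.0, 0.385, 0.923, 0.0]
contact_force: [1.4, 0.2, -0.2]
width: 0.0857
```

send_rows(deltas=[{"dp":[0.15,-0.3,0],"rotation":[0,0,-0.2]},{"dp":[0.3,-0.6,0],"rotation":[0,0,-0.4]},{"dp":[0.45,-1.0,0],"rotation":[0,0,-0.55]}])

```text
clock: 2.43
position: [0.3114, 0.2304, 0.3705]
ee_rot: [0.001, 0.508, 0.861, 0.001]
contact_force: [1.2, 0.4, -0.1]
width: 0.0851
```

send_rows(deltas=[{"dp":[0.15,-0.3,0],"rotation":[0,0,-0.2]},{"dp":[0.3,-0.6,0],"rotation":[0,0,-0.4]},{"dp":[0.45,-1.0,0],"rotation":[0,0,-0.55]}])

```text
clock: 2.68
position: [0.3621, 0.1193, 0.3706]
ee_rot: [0.001, 0.621, 0.784, 0.001]
contact_force: [1.3, -0.5, -0.3]
width: 0.0857
```

send_rows(deltas=[{"dp":[0.2,-0.3,0],"rotation":[0,0,-0.2]},{"dp":[0.4,-0.6,0],"rotation":[0,0,-0.4]},{"dp":[0.7,-1.0,0],"rotation":[0,0,-0.5]},{"dp":[0.7,-1.0,0],"rotation":[0,0,-0.5]},{"dp":[0.7,-1.0,0],"rotation":[0,0,-0.5]}])

```text
clock: 3.1
position: [0.4481, -0.003, 0.3696]
ee_rot: [0.001, 0.715, 0.7, -0.001]
contact_force: [-1.1, 0.8, 0.2]
width: 0.0854
```

```bash
cat > look.py <<'E'
import sys,pickle,cv2
from rig import monitor,eyes,models
def look(name,tag,objs=()):
    im=eyes.get_image(name);im["state"]=monitor.get_state()
    pickle.dump(im,open(tag+".pkl","wb"));cv2.imwrite(f"pics/{tag}.png",im["color"][:,:,::-1])
    for o in objs: print(o,[([round(float(b)) for b in d["box"]],round(d["score"],2)) for d in models.find_in(o,im)])
    return im
if __name__=="__main__":
    im=look(sys.argv[1],sys.argv[2],sys.argv[3:]); s=im["state"]
    print(s["clock"],s["position"].round(4),s["ee_rot"].round(4),s["width"],s["qpos"].round(2))
E
python3 look.py wrist w1 ink_center seal_center rubber_center clip_center; python3 look.py scene s1
```

```text
ink_center [([305, 212, 350, 260], 0.96)]
seal_center [([303, 169, 323, 198], 0.66)]
rubber_center [([361, 172, 387, 189], 0.55)]
clip_center [([416, 132, 434, 146], 0.57), ([396, 66, 416, 93], 0.56), ([432, 168, 449, 187], 0.49)]
3.15 [ 0.4465 -0.0009  0.3697] [-4.000e-04  7.141e-01  7.001e-01 -3.000e-04] 0.08508054511030222 [-0.16  0.03  1.52 -0.    1.59 -0.14]
3.4 [0.4447 0.002  0.3706] [0.000e+00 7.121e-01 7.020e-01 2.000e-04] 0.08540415394078599 [-0.15  0.03  1.52  0.    1.59 -0.14]
```

View pics/w1.png

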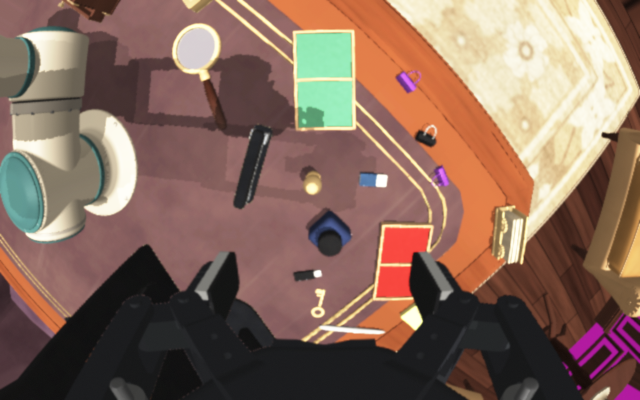

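View pics/s1.png

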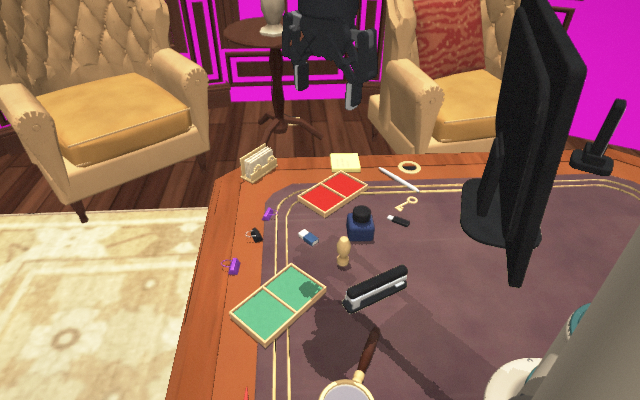

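```bash
python3 - <<'E'
from seg import *
from rig import monitor
np.set_printoptions(precision=4,suppress=True)
im=load("w1");H=hsv(im);h,s,v=H[...,0],H[...,1],H[...,2];w=cloudw(im);z=w[...,2];print(campos(im))
R=lambda m,b,zz:rect(im,win(m,b),zz,rayw)
print("desk z",np.nanmedian(z[195:205,270:290]))
print("cap",R(z>.06,(300,205,355,265),.068),"body",R(z>.025,(300,205,355,265),.03), np.nanmedian(z[240:246,325:335]))
print("seal",R(z>.025,(300,165,326,200),.045),"top",R(z>.06,(300,165,326,200),.069),np.nanmax(z[165:200,300:326]))
wb=((v>190)&(s<60))|((h>100)&(h<125)&(s>90))
print("eraser",R(wb,(355,168,392,192),.012),np.nanmedian(z[178:184,364:374]))
print("clip",R(v<60,(414,128,440,150),.010),np.nanmax(z[130:145,420:432]))
g=(h>55)&(h<95)&(s>60)
print("g1",R(g,(290,25,360,78),.011),"g2",R(g,(290,80,360,132),.011))
r=((h<5)|(h>176))&(s>180)&(v>120)
print("r1",R(r,(370,220,440,262),.011),np.nanmedian(z[235:250,390:400]))
t=load("top0")
# triangulate cap center & seal top between views
def tri(a,b):
    # two rays
    (c1,d1),(c2,d2)=a,b
    A=np.stack([d1,-d2],1);k=np.linalg.lstsq(A,c2-c1,rcond=None)[0]
    p,q=c1+d1*k[0],c2+d2*k[1];return (p+q)/2,np.linalg.norm(p-q)
def rr(im,u,v,f):
    p=f(im,u,v,0);c=campos(im);return c,p-c
def cen(m):
    n,l,st,c=cv2.connectedComponentsWithStats(m.astype(np.uint8));return c[1+np.argmax(st[1:,4])]
zt=cloud(t)[...,2]
print("cap tri",tri(rr(t,*cen(win(zt>.06,(325,205,370,250))),ray),rr(im,*cen(win(z>.06,(300,205,355,265))),rayw)))
Ht=hsv(t);wbt=((Ht[...,2]>190)&(Ht[...,1]<60))|((Ht[...,0]>100)&(Ht[...,0]<125)&(Ht[...,1]>90))
print("eraser tri",tri(rr(t,*cen(win(wbt,(292,178,312,210))),ray),rr(im,*cen(win(wb,(355,168,392,192))),rayw)))
print("clip tri",tri(rr(t,*cen(win(Ht[...,2]<75,(255,140,280,165))),ray),rr(im,*cen(win(v<60,(414,128,440,150))),rayw)))
gt=(Ht[...,0]>55)&(Ht[...,0]<95)&(Ht[...,1]>80)
print("green bay tri",tri(rr(t,*cen(win(gt,(170,200,220,265))),ray),rr(im,*cen(win(g,(290,25,360,78))),rayw)))
# seal profile from scene depth
sc=load("scene0");ws=cloud(sc)
for vv in range(234,268,2):
    row=ws[vv,330:358]; k=[i for i in range(28) if abs(row[i,1]+.046)<.02 and abs(row[i,0]-.43)<.03]
    if k: print(vv,"px",len(k),"z",np.round(np.median(row[k,2]),3),"w mm",round(len(k)*1000*np.median(sc['depth'][vv,330:358][k])/404,1),row[k[0]][:2],row[k[-1]][:2])
print(monitor.get_state()["position"])
E
python3 - <<'E'
import cv2
im=cv2.imread("pics/s1.png")[195:275,290:420];cv2.imwrite("pics/s1z.png",cv2.resize(im,None,fx=6,fy=6,interpolation=cv2.INTER_CUBIC))
E
```

```text
[0.4499 0.0735 0.4923]
desk z 0.0014517347299764687
cap {'c': (454.6, -135.4), 'wh': (39.2, 35.1), 'ang': 88.7, 'cen': array([ 454.4, -134.7]), 'px': 457} body {'c': (455.1, -140.0), 'wh': (60.9, 62.0), 'ang': 42.2, 'cen': array([ 454.8, -138. ]), 'px': 1130} 0.0662102998273756
seal {'c': (430.0, -46.6), 'wh': (29.5, 27.1), 'ang': 88.7, 'cen': array([430.1, -46.5]), 'px': 298} top {'c': (431.0, -44.5), 'wh': (19.2, 17.1), 'ang': 88.5, 'cen': array([430.8, -44. ]), 'px': 144} 0.0701634183162553
eraser {'c': (528.4, -49.4), 'wh': (22.0, 43.9), 'ang': 84.4, 'cen': array([528.5, -49. ]), 'px': 333} 0.01164856990416385
clip {'c': (612.8, 18.6), 'wh': (15.1, 32.0), 'ang': 68.4, 'cen': array([611.6,  18.2]), 'px': 150} 0.015355321462399804
g1 {'c': (451.4, 149.5), 'wh': (69.5, 81.7), 'ang': 89.7, 'cen': array([451.7, 149.2]), 'px': 2342} g2 {'c': (451.3, 72.9), 'wh': (69.9, 81.4), 'ang': 89.3, 'cen': array([451.4,  73. ]), 'px': 2379}
r1 {'c': (589.2, -169.5), 'wh': (64.0, 79.8), 'ang': 86.7, 'cen': array([ 585.8, -166.5]), 'px': 1281} 0.010330466302437146
cap tri (array([ 0.454 , -0.1374, 
[... 630 characters left out ...]
.9 [ 0.4355 -0.0336] [ 0.4168 -0.0505]
248 px 14 z 0.05 w mm 27.0 [ 0.4348 -0.033 ] [ 0.4164 -0.0505]
250 px 14 z 0.045 w mm 27.1 [ 0.4596 -0.0633] [ 0.4157 -0.0466]
252 px 17 z 0.038 w mm 33.1 [ 0.46   -0.0539] [ 0.416  -0.0476]
254 px 15 z 0.033 w mm 29.3 [ 0.4569 -0.0468] [ 0.417  -0.0427]
256 px 19 z 0.012 w mm 38.3 [ 0.4566 -0.04  ] [ 0.4272 -0.0653]
258 px 22 z 0.012 w mm 44.1 [ 0.4542 -0.0373] [ 0.4213 -0.0645]
260 px 26 z 0.003 w mm 52.6 [ 0.4497 -0.0317] [ 0.4118 -0.0654]
262 px 28 z 0.003 w mm 56.4 [ 0.4473 -0.0288] [ 0.4047 -0.0624]
264 px 26 z 0.002 w mm 52.1 [ 0.4403 -0.0267] [ 0.4026 -0.0599]
266 px 22 z 0.001 w mm 43.9 [ 0.4322 -0.0262] [ 0.4003 -0.0533]
[0.4447 0.002  0.3706]
```

View pics/s1z.png

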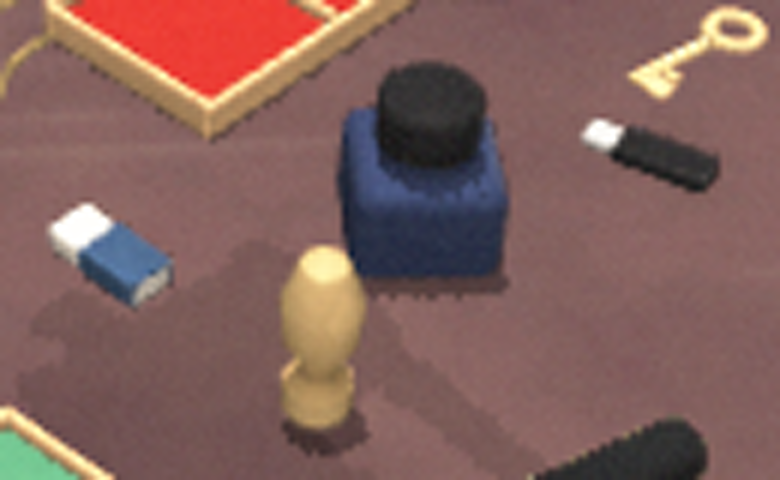

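send_rows(deltas=[{"dp":[0.02,-0.25,-0.25],"rotation":[0,0,0]},{"dp":[0.04,-0.5,-0.5],"rotation":[0,0,0]},{"dp":[0.04,-0.75,-0.75],"rotation":[0,0,0]},{"dp":[0.04,-1.0,-1.0],"rotation":[0,0,0]},{"dp":[0.04,-1.0,-1.0],"rotation":[0,0,0]}], fingers=-0.4)

```text
clock: 3.82
position: [0.4473, -0.1207, 0.2457]
ee_rot: [-0.003, 0.713, 0.701, -0.003]
contact_force: [-0.7, 1.2, -0.7]
width: 0.0598
```

```bash
python3 look.py wrist w2 ink_center
```

```text
ink_center [([297, 154, 362, 220], 0.87)]
3.8667 [ 0.4482 -0.1194  0.2475] [-0.0027  0.7134  0.7008 -0.0015] 0.059872720967691785 [-0.41  0.11  1.73 -0.    1.31 -0.39]
```

View pics/w2.png

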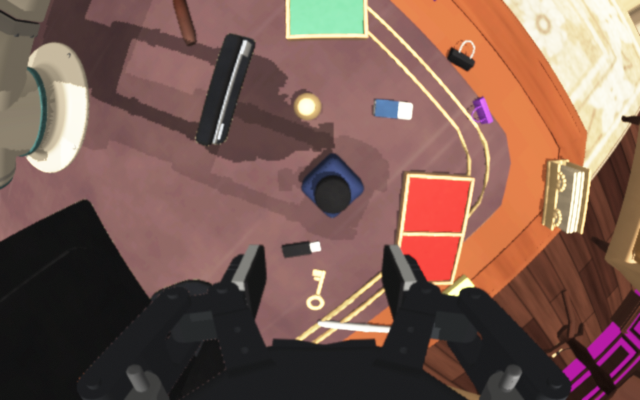

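send_rows(deltas=[{"dp":[0.03,-0.1,-0.25],"rotation":[0,0,0]},{"dp":[0.04,-0.15,-0.5],"rotation":[0,0,0]},{"dp":[0.04,-0.155,-0.75],"rotation":[0,0,0]},{"dp":[0.04,-0.155,-0.95],"rotation":[0,0,0]},{"dp":[0.04,-0.155,-0.95],"rotation":[0,0,0]},{"dp":[0.04,-0.155,-0.95],"rotation":[0,0,0]}])

```text
clock: 4.42
position: [0.4556, -0.1363, 0.1372]
ee_rot: [0.0, 0.712, 0.702, 0.0]
contact_force: [-0.1, -0.7, 0.5]
width: 0.0596
```

```bash
python3 look.py wrist w3 ink_center
python3 - <<'E'
from seg import *
im=load("w3");w=cloudw(im);z=w[...,2]
x,y=w[...,0],w[...,1]
m=(z>.058)&(z<.078)&(np.hypot(x-.454,y+.1365)<.03)
print(m.sum(),rect(im,m,.068,rayw))
m=(z>.032)&(z<.05)&(np.hypot(x-.454,y+.1365)<.045)
print(m.sum(),rect(im,m,.042,rayw))
E
```

```text
ink_center [([276, 157, 367, 251], 0.62)]
4.4667 [ 0.4565 -0.137   0.1383] [1.400e-03 7.121e-01 7.020e-01 7.000e-04] 0.05952868050735607 [-0.44  0.22  1.88  0.    1.03 -0.42]
2375 {'c': (454.6, -135.3), 'wh': (38.0, 36.3), 'ang': 89.3, 'cen': array([ 454.7, -134.9]), 'px': 2375}
2293 {'c': (455.1, -134.7), 'wh': (53.8, 53.6), 'ang': 43.2, 'cen': array([ 455.4, -123.6]), 'px': 2275}
```

View pics/w3.png

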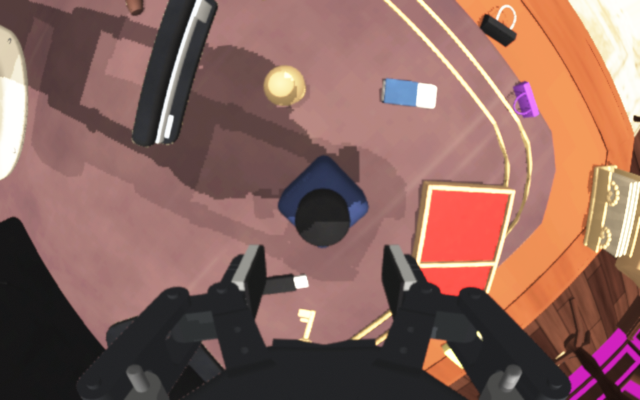

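send_rows(deltas=[{"dp":[-0.01,0,-0.2],"rotation":[0,0,0]},{"dp":[-0.01,0,-0.4],"rotation":[0,0,0]},{"dp":[-0.01,0,-0.53],"rotation":[0,0,0]},{"dp":[-0.01,0,-0.6],"rotation":[0,0,0]},{"dp":[-0.01,0,-0.6],"rotation":[0,0,0]},{"dp":[-0.01,0,-0.6],"rotation":[0,0,0]},{"dp":[-0.01,0,-0.6],"rotation":[0,0,0]}])

```text
clock: 5.1
position: [0.4553, -0.1382, 0.0659]
ee_rot: [0.002, 0.713, 0.702, 0.001]
contact_force: [0.9, -1.0, -0.6]
width: 0.06
```

send_rows(deltas=[{"dp":[0,0,0],"rotation":[0,0,0]},{"dp":[0,0,0],"rotation":[0,0,0]},{"dp":[0,0,0],"rotation":[0,0,0]},{"dp":[0,0,0],"rotation":[0,0,0]},{"dp":[0,0,0],"rotation":[0,0,0]},{"dp":[0,0,0],"rotation":[0,0,0]},{"dp":[0,0,0],"rotation":[0,0,0]},{"dp":[0,0,0],"rotation":[0,0,0]}], fingers=0.4, grip_force=45)

```text
clock: 5.77
position: [0.4546, -0.1381, 0.0657]
ee_rot: [0.001, 0.713, 0.701, 0.0]
contact_force: [-0.9, 0.8, 5.2]
width: 0.0364
```

send_rows(deltas=[{"dp":[0,0,0.05],"rotation":[0,0,0]},{"dp":[0,0,0.12],"rotation":[0,0,0]},{"dp":[0,0,0.25],"rotation":[0,0,0]},{"dp":[0,0,0.4],"rotation":[0,0,0]},{"dp":[0,0,0.4],"rotation":[0,0,0]},{"dp":[0,0,0.4],"rotation":[0,0,0]}])

```text
clock: 6.27
position: [0.4546, -0.138, 0.1134]
ee_rot: [0.001, 0.713, 0.701, 0.001]
contact_force: [1.0, 0.1, -1.6]
width: 0.0361
```

```bash
python3 look.py scene s2 ink_center;python3 - <<'E'
import cv2
im=cv2.imread("pics/s2.png")[150:300,250:450];cv2.imwrite("pics/s2z.png",cv2.resize(im,None,fx=4,fy=4,interpolation=cv2.INTER_CUBIC))
E
```

```text
ink_center [([350, 185, 375, 226], 0.56)]
6.3167 [ 0.4537 -0.1376  0.1124] [3.000e-04 7.127e-01 7.014e-01 1.000e-04] 0.036388796745974374 [-0.44  0.25  1.92  0.    0.97 -0.43]
```

View pics/s2z.png

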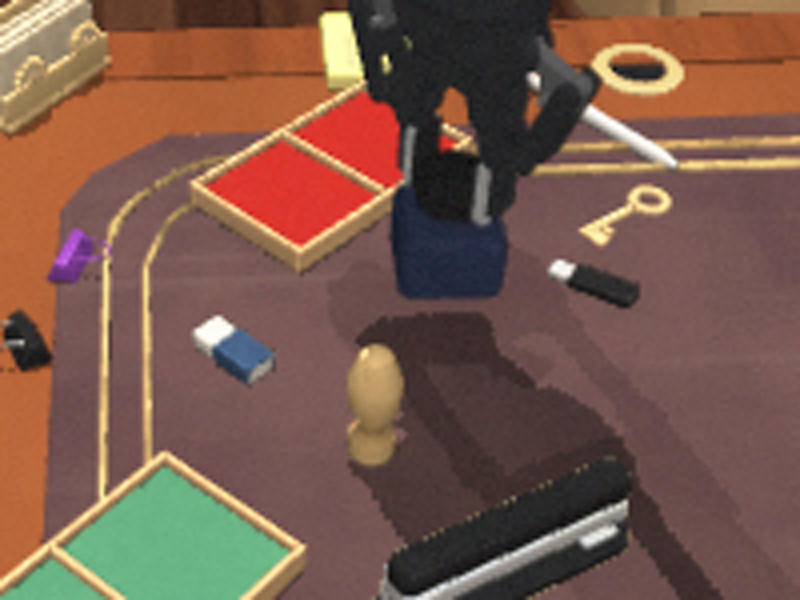

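send_rows(deltas=[{"dp":[0,0.05,0.15],"rotation":[0,0,-0.1]},{"dp":[0,0.15,0.35],"rotation":[0,0,-0.2]},{"dp":[-0.01,0.35,0.55],"rotation":[0,0,-0.3]},{"dp":[-0.02,0.6,0.65],"rotation":[0,0,-0.4]},{"dp":[-0.02,0.8,0.65],"rotation":[0,0,-0.5]}])

```text
clock: 6.78
position: [0.4523, -0.0407, 0.192]
ee_rot: [0.001, 0.796, 0.606, 0.001]
contact_force: [1.1, 0.5, -1.7]
width: 0.0361
```

send_rows(deltas=[{"dp":[0,0.2,0],"rotation":[0,0,-0.13]},{"dp":[0,0.4,0],"rotation":[0,0,-0.26]},{"dp":[0,0.6,0],"rotation":[0,0,-0.38]},{"dp":[0,0.8,0],"rotation":[0,0,-0.5]}])

```text
clock: 7.12
position: [0.4504, 0.0555, 0.1891]
ee_rot: [-0.001, 0.865, 0.502, -0.001]
contact_force: [0.2, -0.2, -0.2]
width: 0.0363
```

send_rows(deltas=[{"dp":[0,0.2,0],"rotation":[0,0,-0.13]},{"dp":[0,0.4,0],"rotation":[0,0,-0.26]},{"dp":[0,0.6,0],"rotation":[0,0,-0.38]},{"dp":[0,0.75,0],"rotation":[0,0,-0.5]},{"dp":[0,0.8,0],"rotation":[0,0,-0.5]},{"dp":[0,0.8,0],"rotation":[0,0,-0.5]},{"dp":[0,0.8,0],"rotation":[0,0,-0.5]}])

```text
clock: 7.7
position: [0.4509, 0.1498, 0.1895]
ee_rot: [0.0, 0.92, 0.393, -0.001]
contact_force: [0.9, -0.4, -1.6]
width: 0.0364
```

```bash
python3 look.py wrist w4 ink_center; python3 look.py top t4 ink_center green_tray
```

```text
ink_center [([259, 172, 387, 309], 0.73)]
7.75 [0.4511 0.1495 0.1897] [ 3.00e-04  9.20e-01  3.92e-01 -9.00e-04] 0.03618144215957222 [ 0.17  0.17  1.81 -0.    1.17  0.94]
ink_center [([167, 214, 196, 249], 0.84)]
green_tray [([180, 207, 260, 257], 0.89)]
7.85 [0.4513 0.1492 0.19  ] [ 2.000e-04  9.202e-01  3.913e-01 -4.000e-04] 0.03683932607286037 [ 0.17  0.17  1.81 -0.    1.17  0.94]
```

View pics/w4.png

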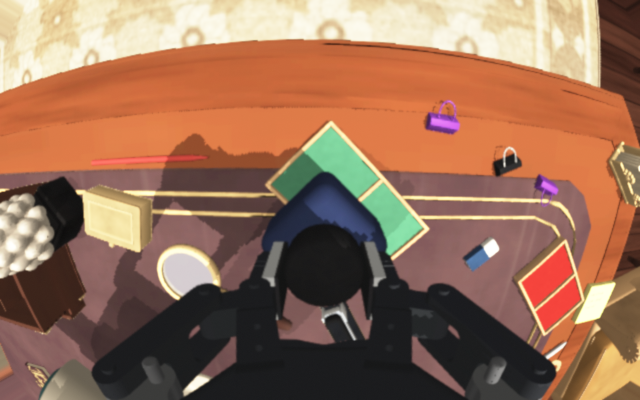

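View pics/t4.png

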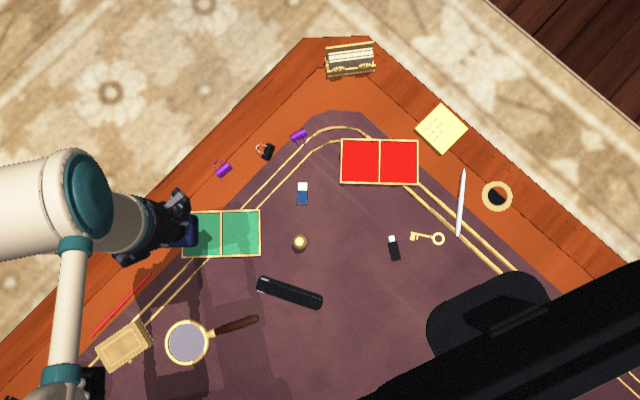

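send_rows(deltas=[{"dp":[0,0,-0.15],"rotation":[0,0,0]},{"dp":[0,0,-0.35],"rotation":[0,0,0]},{"dp":[0,0,-0.55],"rotation":[0,0,0]},{"dp":[0,0,-0.7],"rotation":[0,0,0]},{"dp":[0,0,-0.8],"rotation":[0,0,0]},{"dp":[0,0,-0.85],"rotation":[0,0,0]},{"dp":[0,0,-0.85],"rotation":[0,0,0]},{"dp":[0,0,-0.85],"rotation":[0,0,0]}])

```text
clock: 8.62
position: [0.4519, 0.1501, 0.0886]
ee_rot: [0.0, 0.92, 0.391, 0.0]
contact_force: [-0.6, 0.4, -1.5]
width: 0.0364
```

```bash
python3 look.py scene s4 ink_center;python3 - <<'E'
import cv2
im=cv2.imread("pics/s4.png")[210:360,200:400];cv2.imwrite("pics/s4z.png",cv2.resize(im,None,fx=4,fy=4,interpolation=cv2.INTER_CUBIC))
E
```

```text
ink_center [([242, 278, 281, 325], 0.89)]
8.6667 [0.4522 0.1502 0.0891] [2.000e-04 9.202e-01 3.915e-01 8.000e-04] 0.0362037906875305 [ 0.17  0.28  1.95 -0.    0.91  0.94]
```

View pics/s4z.png

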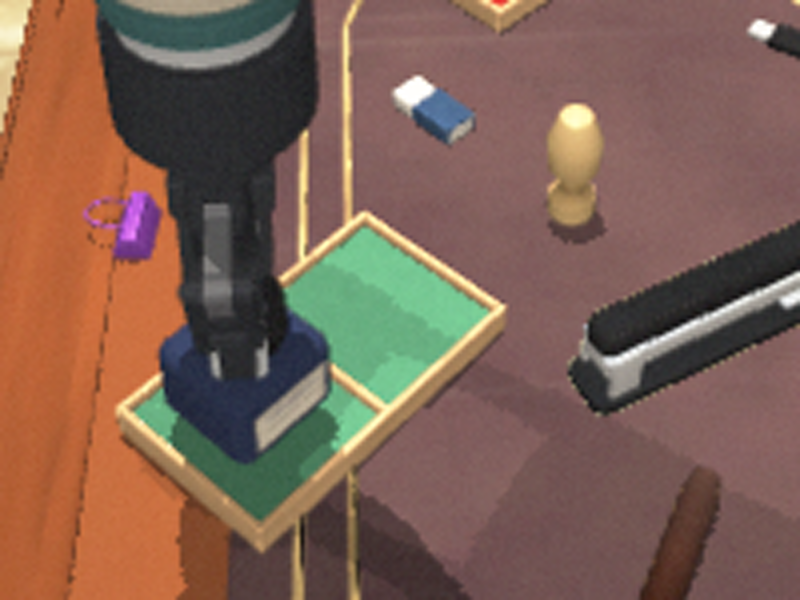

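send_rows(deltas=[{"dp":[0,0,-0.03],"rotation":[0,0,0]},{"dp":[0,0,-0.06],"rotation":[0,0,0]},{"dp":[0,0,-0.08],"rotation":[0,0,0]},{"dp":[0,0,-0.095],"rotation":[0,0,0]},{"dp":[0,0,-0.1],"rotation":[0,0,0]},{"dp":[0,0,-0.1],"rotation":[0,0,0]},{"dp":[0,0,-0.1],"rotation":[0,0,0]}])

```text
clock: 9.3
position: [0.4513, 0.1505, 0.0767]
ee_rot: [-0.0, 0.92, 0.392, 0.0]
contact_force: [-1.1, 0.6, 4.4]
width: 0.0363
```

Contact force is about 4–6 N, so I'll release with a small opening.

send_rows(deltas=[{"dp":[0,0,0],"rotation":[0,0,0]},{"dp":[0,0,0],"rotation":[0,0,0]},{"dp":[0,0,0],"rotation":[0,0,0]},{"dp":[0,0,0],"rotation":[0,0,0]},{"dp":[0,0,0],"rotation":[0,0,0]},{"dp":[0,0,0],"rotation":[0,0,0]}], fingers=-0.4)

```text
clock: 9.8
position: [0.4515, 0.1503, 0.0762]
ee_rot: [0.0, 0.92, 0.392, -0.0]
contact_force: [0.0, 0.3, 0.1]
width: 0.0596
```

send_rows(deltas=[{"dp":[0,0,0.15],"rotation":[0,0,0]},{"dp":[0,0,0.4],"rotation":[0,0,0]},{"dp":[0,0,0.7],"rotation":[0,0,0]},{"dp":[0,0,1],"rotation":[0,0,0]},{"dp":[0,0,1],"rotation":[0,0,0]}])

```text
clock: 10.22
position: [0.4558, 0.1511, 0.203]
ee_rot: [0.002, 0.92, 0.392, 0.007]
contact_force: [1.3, 0.7, 0.5]
width: 0.06
```

```bash
python3 look.py wrist w5 ink_center
python3 - <<'E'
from seg import *
im=load("w5");w=cloudw(im);z=w[...,2];x,y=w[...,0],w[...,1]
m=(z>.07)&(z<.09)&(np.hypot(x-.4515,y-.15)<.03)
print(m.sum(),rect(im,m,.079,rayw))
m=(z>.045)&(z<.06)&(np.hypot(x-.4515,y-.15)<.05)
print(m.sum(),rect(im,m,.053,rayw), np.nanmedian(z[m]))
E
```

```text
ink_center [([281, 152, 358, 230], 0.72)]
10.2667 [0.4541 0.1508 0.2001] [0.0011 0.9201 0.3916 0.0045] 0.06004543503593152 [ 0.18  0.16  1.79 -0.    1.18  0.94]
1535 {'c': (452.6, 152.1), 'wh': (37.7, 36.3), 'ang': 46.0, 'cen': array([453. , 152.1]), 'px': 1535}
1523 {'c': (453.5, 151.9), 'wh': (54.0, 54.1), 'ang': 0.3, 'cen': array([461.5, 159.3]), 'px': 1468} 0.05110377676875906
```

View pics/w5.png

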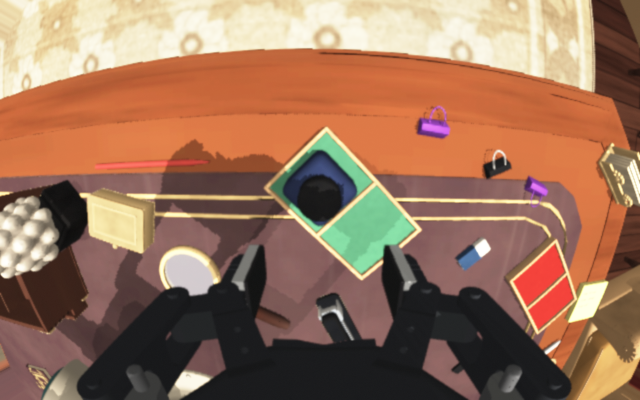

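send_rows(deltas=[{"dp":[0,-0.2,0],"rotation":[0,0,0.2]},{"dp":[-0.02,-0.45,0],"rotation":[0,0,0.4]},{"dp":[-0.05,-0.7,0],"rotation":[0,0,0.6]},{"dp":[-0.09,-0.8,0],"rotation":[0,0,0.76]}], fingers=-0.4)

```text
clock: 10.65
position: [0.4393, 0.0518, 0.1944]
ee_rot: [-0.0, 0.829, 0.56, -0.002]
contact_force: [0.8, 0.1, 0.5]
width: 0.0601
```

send_rows(deltas=[{"dp":[-0.03,-0.25,0],"rotation":[0,0,0.2]},{"dp":[-0.06,-0.5,-0.1],"rotation":[0,0,0.4]},{"dp":[-0.09,-0.75,-0.3],"rotation":[0,0,0.6]},{"dp":[-0.09,-0.83,-0.45],"rotation":[0,0,0.76]},{"dp":[-0.09,-0.83,-0.5],"rotation":[0,0,0.76]},{"dp":[-0.09,-0.83,-0.5],"rotation":[0,0,0.76]},{"dp":[-0.09,-0.83,-0.5],"rotation":[0,0,0.76]}])

```text
clock: 11.23
position: [0.4293, -0.0445, 0.1357]
ee_rot: [-0.001, 0.71, 0.704, -0.0]
contact_force: [0.3, -0.8, 0.6]
width: 0.06
```

```bash
python3 look.py wrist w6 seal_center
python3 - <<'E'
from seg import *
im=load("w6");w=cloudw(im);z=w[...,2];x,y=w[...,0],w[...,1]
m=(z>.03)&(z<.09)&(np.hypot(x-.4295,y+.046)<.03)
print(m.sum(),rect(im,m,.05,rayw),np.nanmean(x[m]),np.nanmean(y[m]),np.nanmax(z[m]))
m=(z>.062)&(z<.09)&(np.hypot(x-.4295,y+.046)<.03)
print(m.sum(),rect(im,m,.068,rayw))
E
```

```text
seal_center [([308, 179, 345, 236], 0.97)]
11.2833 [ 0.43   -0.0445  0.1364] [-2.000e-04  7.094e-01  7.048e-01  2.000e-04] 0.059819001743119334 [-0.26  0.16  1.97  0.    1.01 -0.26]
1252 {'c': (430.2, -44.9), 'wh': (31.4, 27.4), 'ang': 89.6, 'cen': array([430.2, -44.6]), 'px': 1252} 0.43017704379818045 -0.04140550081857223 0.06970970003016111
520 {'c': (430.1, -44.3), 'wh': (17.0, 17.7), 'ang': 43.1, 'cen': array([430.2, -44.2]), 'px': 519}
```

View pics/w6.png

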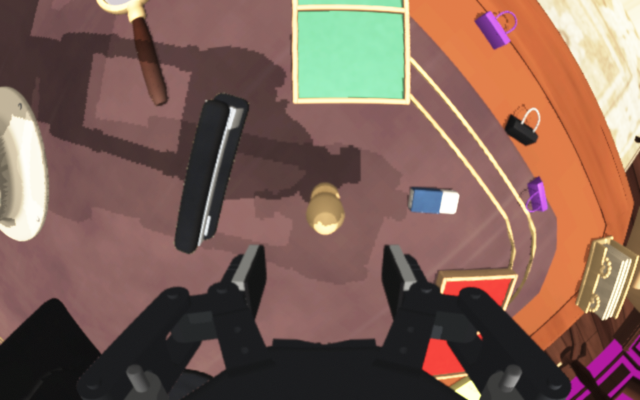

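send_rows(deltas=[{"dp":[0,0,-0.2],"rotation":[0,0,0]},{"dp":[0,0,-0.4],"rotation":[0,0,0]},{"dp":[0,0,-0.6],"rotation":[0,0,0]},{"dp":[0,-0.005,-0.72],"rotation":[0,0,0]},{"dp":[0,-0.005,-0.75],"rotation":[0,0,0]},{"dp":[0,-0.005,-0.75],"rotation":[0,0,0]},{"dp":[0,-0.005,-0.75],"rotation":[0,0,0]}])

```text
clock: 11.92
position: [0.4309, -0.0456, 0.0472]
ee_rot: [0.001, 0.709, 0.705, 0.001]
contact_force: [0.2, 0.6, 0.0]
width: 0.0594
```

send_rows(deltas=[{"dp":[0,0,0],"rotation":[0,0,0]},{"dp":[0,0,0],"rotation":[0,0,0]},{"dp":[0,0,0],"rotation":[0,0,0]},{"dp":[0,0,0],"rotation":[0,0,0]},{"dp":[0,0,0],"rotation":[0,0,0]},{"dp":[0,0,0],"rotation":[0,0,0]},{"dp":[0,0,0],"rotation":[0,0,0]},{"dp":[0,0,0],"rotation":[0,0,0]},{"dp":[0,0,0],"rotation":[0,0,0]}], fingers=0.6, grip_force=35)

```text
clock: 12.67
position: [0.4307, -0.0461, 0.0474]
ee_rot: [0.001, 0.709, 0.705, 0.001]
contact_force: [-0.2, 1.0, 5.3]
width: 0.0251
```

send_rows(deltas=[{"dp":[0,0,0.05],"rotation":[0,0,0]},{"dp":[0,0,0.15],"rotation":[0,0,0]},{"dp":[0,0,0.3],"rotation":[0,0,0]},{"dp":[0,0,0.5],"rotation":[0,0,0]},{"dp":[0,0,0.6],"rotation":[0,0,0]},{"dp":[0,0,0.6],"rotation":[0,0,0]}])

```text
clock: 13.17
position: [0.4318, -0.0464, 0.1212]
ee_rot: [0.003, 0.709, 0.705, 0.002]
contact_force: [-0.1, 1.4, -1.5]
width: 0.0254
```

```bash
python3 look.py scene s6 seal_center ink_center;python3 - <<'E'
import cv2
im=cv2.imread("pics/s6.png")[190:340,220:420];cv2.imwrite("pics/s6z.png",cv2.resize(im,None,fx=4,fy=4,interpolation=cv2.INTER_CUBIC))
E
```

```text
seal_center [([337, 207, 349, 239], 0.63)]
ink_center [([244, 279, 281, 332], 0.58)]
13.2167 [ 0.4307 -0.0462  0.1197] [0.0016 0.7093 0.7049 0.0009] 0.024929384791754865 [-0.27  0.18  2.   -0.    0.96 -0.26]
```

View pics/s6z.png

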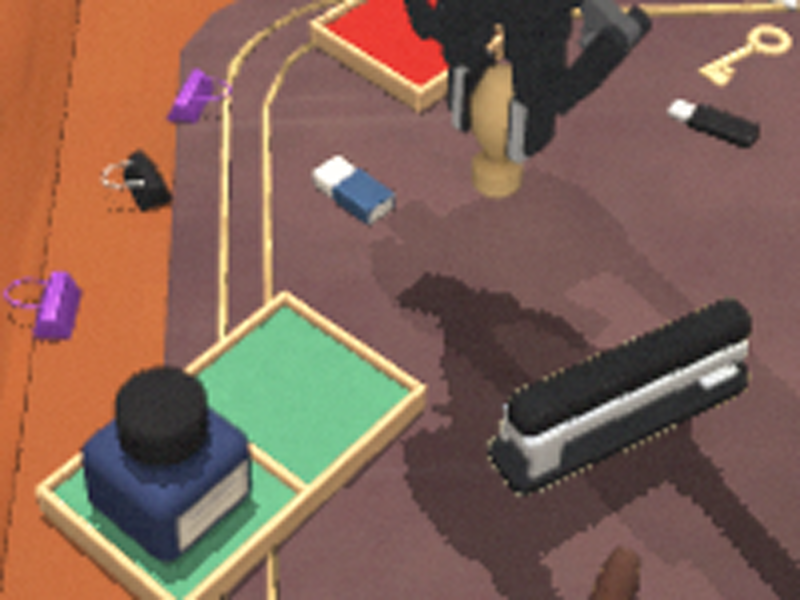

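send_rows(deltas=[{"dp":[0.04,0.2,0],"rotation":[0,0,0]},{"dp":[0.08,0.45,0],"rotation":[0,0,0]},{"dp":[0.12,0.7,0],"rotation":[0,0,0]},{"dp":[0.15,0.9,0],"rotation":[0,0,0]},{"dp":[0.17,0.97,0],"rotation":[0,0,0]},{"dp":[0.17,0.97,-0.1],"rotation":[0,0,0]},{"dp":[0.17,0.97,-0.25],"rotation":[0,0,0]},{"dp":[0.17,0.97,-0.4],"rotation":[0,0,0]},{"dp":[0.17,0.97,-0.4],"rotation":[0,0,0]},{"dp":[0.17,0.97,-0.4],"rotation":[0,0,0]}])

```text
clock: 14.15
position: [0.4488, 0.0701, 0.069]
ee_rot: [-0.001, 0.709, 0.705, -0.002]
contact_force: [0.1, -0.1, -1.4]
width: 0.0249
```

```bash
python3 look.py scene s7 seal_center ink_center;python3 - <<'E'
import cv2
im=cv2.imread("pics/s7.png")[210:360,200:400];cv2.imwrite("pics/s7z.png",cv2.resize(im,None,fx=4,fy=4,interpolation=cv2.INTER_CUBIC))
E
```

```text
seal_center [([288, 258, 304, 293], 0.75), ([250, 227, 261, 240], 0.25)]
ink_center [([244, 278, 280, 333], 0.93)]
14.2 [0.4499 0.0701 0.07  ] [-5.000e-04  7.093e-01  7.049e-01 -6.000e-04] 0.024883252579319667 [ 0.    0.28  2.02 -0.    0.84  0.01]
```

View pics/s7z.png

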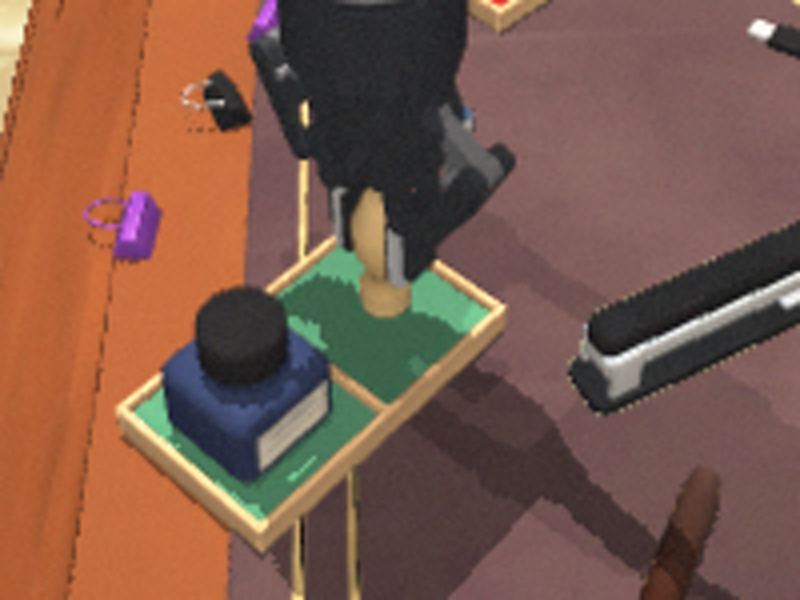

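send_rows(deltas=[{"dp":[0,0,-0.03],"rotation":[0,0,0]},{"dp":[0,0,-0.06],"rotation":[0,0,0]},{"dp":[0,0,-0.08],"rotation":[0,0,0]},{"dp":[0,0,-0.095],"rotation":[0,0,0]},{"dp":[0,0,-0.095],"rotation":[0,0,0]},{"dp":[0,0,-0.095],"rotation":[0,0,0]}])

```text
clock: 14.8
position: [0.4502, 0.0705, 0.0589]
ee_rot: [-0.0, 0.709, 0.705, -0.0]
contact_force: [-0.2, -0.8, -0.6]
width: 0.0251
```

send_rows(deltas=[{"dp":[0,0,-0.01],"rotation":[0,0,0]},{"dp":[0,0,-0.01],"rotation":[0,0,0]},{"dp":[0,0,-0.01],"rotation":[0,0,0]}])

```text
clock: 15.05
position: [0.4504, 0.0706, 0.0584]
ee_rot: [0.0, 0.709, 0.705, 0.0]
contact_force: [-1.9, 0.2, 6.7]
width: 0.0248
```

send_rows(deltas=[{"dp":[0,0,0],"rotation":[0,0,0]},{"dp":[0,0,0],"rotation":[0,0,0]},{"dp":[0,0,0],"rotation":[0,0,0]},{"dp":[0,0,0],"rotation":[0,0,0]},{"dp":[0,0,0],"rotation":[0,0,0]},{"dp":[0,0,0],"rotation":[0,0,0]}], fingers=-0.2)

```text
clock: 15.55
position: [0.4502, 0.0705, 0.0576]
ee_rot: [-0.0, 0.709, 0.705, -0.0]
contact_force: [-0.8, 0.5, -0.0]
width: 0.0514
```

send_rows(deltas=[{"dp":[0,0,0.15],"rotation":[0,0,0]},{"dp":[0,0,0.4],"rotation":[0,0,0]},{"dp":[0,0,0.7],"rotation":[0,0,0]},{"dp":[0,0,1],"rotation":[0,0,0]},{"dp":[0,0,1],"rotation":[0,0,0]}])

```text
clock: 15.97
position: [0.4547, 0.0706, 0.1841]
ee_rot: [0.005, 0.709, 0.705, 0.005]
contact_force: [0.9, 0.1, 0.7]
width: 0.0514
```

```bash
python3 look.py wrist w8 seal_center ink_center
python3 - <<'E'
from seg import *
im=load("w8");w=cloudw(im);z=w[...,2];x,y=w[...,0],w[...,1]
m=(z>.045)&(z<.095)&(np.hypot(x-.45,y-.07)<.025)
print(m.sum(),rect(im,m,.06,rayw),np.nanmax(z[m]))
m=(z>.073)&(z<.095)&(np.hypot(x-.45,y-.07)<.025)
print(m.sum(),rect(im,m,.079,rayw))
E
```

```text
seal_center [([297, 167, 333, 215], 0.83)]
ink_center [([282, 69, 352, 135], 0.9), ([300, 170, 333, 216], 0.43)]
16.0167 [0.453  0.0706 0.1813] [0.0032 0.7092 0.705  0.0032] 0.05100829274926216 [0.   0.15 1.86 0.   1.13 0.01]
897 {'c': (450.1, 71.3), 'wh': (28.8, 26.8), 'ang': 89.5, 'cen': array([449.9,  71.3]), 'px': 897} 0.08063369680037487
401 {'c': (449.9, 72.4), 'wh': (17.1, 17.9), 'ang': 89.5, 'cen': array([450. ,  72.2]), 'px': 401}
```

View pics/w8.png

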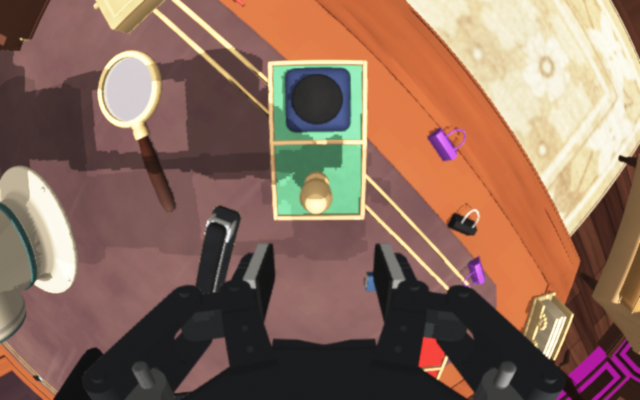

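send_rows(deltas=[{"dp":[0.1,-0.15,0],"rotation":[0,0,0.24]},{"dp":[0.2,-0.3,0],"rotation":[0,0,0.48]},{"dp":[0.3,-0.45,0],"rotation":[0,0,0.72]},{"dp":[0.4,-0.6,0],"rotation":[0,0,0.99]}])

```text
clock: 16.45
position: [0.4972, -0.002, 0.1756]
ee_rot: [-0.002, 0.516, 0.856, -0.001]
contact_force: [-0.5, 0.7, 0.5]
width: 0.0514
```

send_rows(deltas=[{"dp":[0.1,-0.15,0],"rotation":[0,0,0.24]},{"dp":[0.2,-0.3,-0.1],"rotation":[0,0,0.48]},{"dp":[0.24,-0.4,-0.2],"rotation":[0,0,0.72]},{"dp":[0.24,-0.4,-0.3],"rotation":[0,0,0.99]}])

```text
clock: 16.78
position: [0.5275, -0.0518, 0.1391]
ee_rot: [-0.001, 0.297, 0.955, -0.001]
contact_force: [0.1, 0.2, -0.1]
width: 0.0512
```

send_rows(deltas=[{"dp":[0,0,0],"rotation":[0,0,0.24]},{"dp":[0,0,-0.05],"rotation":[0,0,0.48]},{"dp":[0,0,-0.1],"rotation":[0,0,0.72]},{"dp":[0,0,-0.1],"rotation":[0,0,0.99]},{"dp":[0,0,-0.1],"rotation":[0,0,0.99]},{"dp":[0,0,-0.1],"rotation":[0,0,0.99]},{"dp":[0,0,-0.1],"rotation":[0,0,0.99]},{"dp":[0,0,-0.1],"rotation":[0,0,0.99]}])

```text
clock: 17.45
position: [0.5268, -0.0494, 0.1293]
ee_rot: [-0.0, 0.057, 0.998, 0.0]
contact_force: [-0.2, -0.5, 0.3]
width: 0.0514
```

```bash
python3 look.py wrist w9 rubber_center
python3 - <<'E'
from seg import *
im=load("w9");w=cloudw(im);z=w[...,2];x,y=w[...,0],w[...,1]
q=im["state"]["ee_rot"];print("jaw",2*np.degrees(np.arctan2(q[2],q[1]))-90)
m=(z>.006)&(z<.02)&(np.hypot(x-.528,y+.049)<.035)
print(m.sum(),rect(im,m,.012,rayw),np.nanmedian(z[m]))
H=hsv(im);h,s,v=H[...,0],H[...,1],H[...,2]
m=(((v>190)&(s<60))|((h>100)&(h<125)&(s>90)))&(np.hypot(x-.528,y+.049)<.035)
print(m.sum(),rect(im,m,.012,rayw))
E
```

```text
rubber_center [([312, 171, 335, 228], 0.56)]
17.5 [ 0.5269 -0.0494  0.1295] [-2.000e-04  5.650e-02  9.984e-01  1.000e-04] 0.05112087658651636 [-0.23  0.31  1.79  0.    1.05 -1.68]
jaw 83.52127457730165
1266 {'c': (525.5, -50.0), 'wh': (20.4, 45.1), 'ang': 86.8, 'cen': array([525., -50.]), 'px': 1266} 0.011463964296579587
1175 {'c': (527.1, -50.1), 'wh': (19.4, 42.8), 'ang': 84.8, 'cen': array([526.6, -50.1]), 'px': 1170}
```

View pics/w9.png

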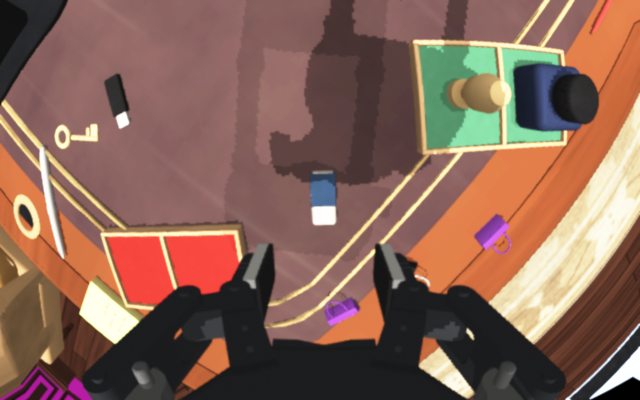

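send_rows(deltas=[{"dp":[0,0,-0.2],"rotation":[0,0,0.045]},{"dp":[0,-0.005,-0.4],"rotation":[0,0,0.045]},{"dp":[0,-0.005,-0.6],"rotation":[0,0,0.045]},{"dp":[0,-0.005,-0.75],"rotation":[0,0,0.045]},{"dp":[0,-0.005,-0.84],"rotation":[0,0,0.045]},{"dp":[0,-0.005,-0.88],"rotation":[0,0,0.045]},{"dp":[0,-0.005,-0.89],"rotation":[0,0,0.045]},{"dp":[0,-0.005,-0.89],"rotation":[0,0,0.045]},{"dp":[0,-0.005,-0.89],"rotation":[0,0,0.045]}])

```text
clock: 18.3
position: [0.5278, -0.0502, 0.0238]
ee_rot: [0.001, 0.045, 0.999, -0.0]
contact_force: [-0.3, -0.9, 0.6]
width: 0.0513
```

send_rows(deltas=[{"dp":[0,0,0],"rotation":[0,0,0]},{"dp":[0,0,0],"rotation":[0,0,0]},{"dp":[0,0,0],"rotation":[0,0,0]},{"dp":[0,0,0],"rotation":[0,0,0]},{"dp":[0,0,0],"rotation":[0,0,0]},{"dp":[0,0,0],"rotation":[0,0,0]},{"dp":[0,0,0],"rotation":[0,0,0]},{"dp":[0,0,0],"rotation":[0,0,0]}], fingers=0.75, grip_force=30)

```text
clock: 18.97
position: [0.5276, -0.0502, 0.0238]
ee_rot: [0.001, 0.045, 0.999, -0.0]
contact_force: [-0.2, 0.3, 6.3]
width: 0.0194
```

send_rows(deltas=[{"dp":[0,0,0.05],"rotation":[0,0,0]},{"dp":[0,0,0.15],"rotation":[0,0,0]},{"dp":[0,0,0.3],"rotation":[0,0,0]},{"dp":[0,0,0.5],"rotation":[0,0,0]},{"dp":[0,0,0.7],"rotation":[0,0,0]},{"dp":[0,0,0.7],"rotation":[0,0,0]}])

```text
clock: 19.47
position: [0.5299, -0.0507, 0.1113]
ee_rot: [0.004, 0.045, 0.999, -0.001]
contact_force: [1.1, 0.2, 0.4]
width: 0.0194
```

```bash
python3 look.py scene s10 rubber_center;python3 - <<'E'
import cv2
im=cv2.imread("pics/s10.png")[150:300,210:410];cv2.imwrite("pics/s10z.png",cv2.resize(im,None,fx=4,fy=4,interpolation=cv2.INTER_CUBIC))
E
```

```text
rubber_center [([307, 202, 316, 209], 0.44)]
19.5167 [ 0.5288 -0.0504  0.1094] [ 2.80e-03  4.46e-02  9.99e-01 -5.00e-04] 0.019758853598566314 [-0.23  0.33  1.81  0.    1.   -1.71]
```

View pics/s10z.png

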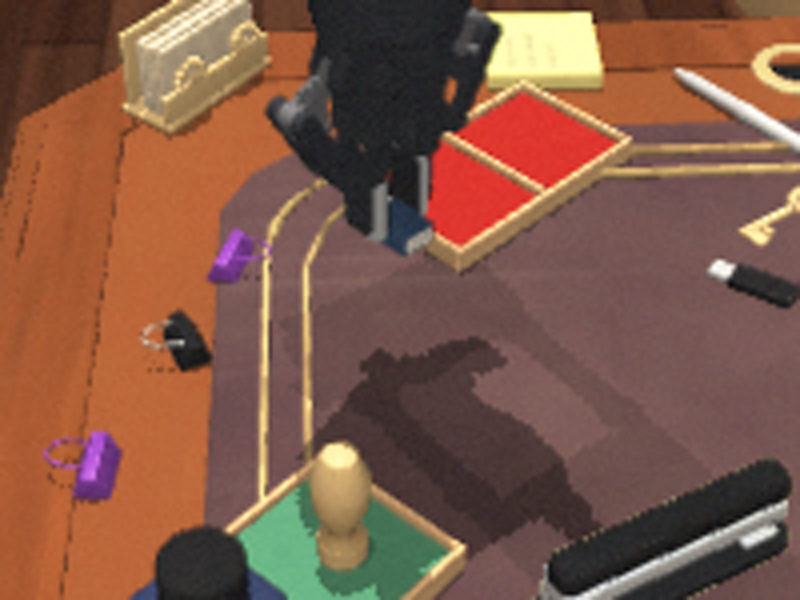

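send_rows(deltas=[{"dp":[0.06,-0.1,0],"rotation":[0,0,-0.24]},{"dp":[0.12,-0.25,0],"rotation":[0,0,-0.48]},{"dp":[0.18,-0.4,0],"rotation":[0,0,-0.72]},{"dp":[0.24,-0.5,0],"rotation":[0,0,-1.0]}])

```text
clock: 19.9
position: [0.5551, -0.111, 0.1054]
ee_rot: [-0.001, 0.286, 0.958, -0.0]
contact_force: [-0.4, -0.4, -0.4]
width: 0.0195
```

send_rows(deltas=[{"dp":[0.06,-0.1,0],"rotation":[0,0,-0.24]},{"dp":[0.12,-0.25,0],"rotation":[0,0,-0.48]},{"dp":[0.18,-0.4,0],"rotation":[0,0,-0.72]},{"dp":[0.24,-0.5,0],"rotation":[0,0,-1.0]}])

```text
clock: 20.23
position: [0.5839, -0.1712, 0.1051]
ee_rot: [-0.001, 0.508, 0.861, -0.0]
contact_force: [0.5, -0.2, -0.2]
width: 0.02
```

```bash
python3 look.py scene s11; python3 look.py top t11
```

```text
20.2833 [ 0.5859 -0.1735  0.1052] [ 4.000e-04  5.101e-01  8.601e-01 -7.000e-04] 0.01957885199610435 [-0.4   0.44  1.64 -0.    1.07 -0.9 ]
20.3333 [ 0.5849 -0.1717  0.1052] [-6.000e-04  5.060e-01  8.626e-01 -3.000e-04] 0.01989485926097519 [-0.4   0.44  1.64 -0.    1.07 -0.91]
```

View pics/s11.png

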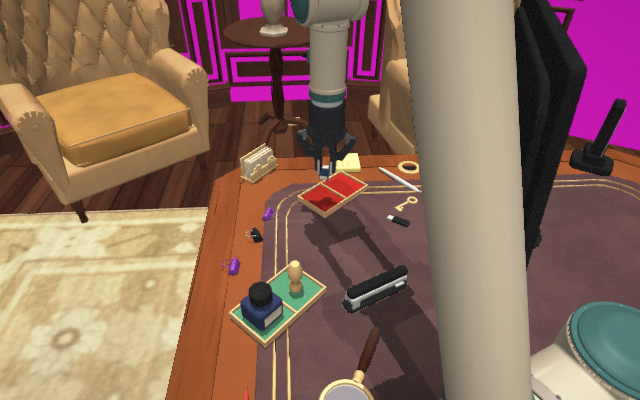

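View pics/t11.png

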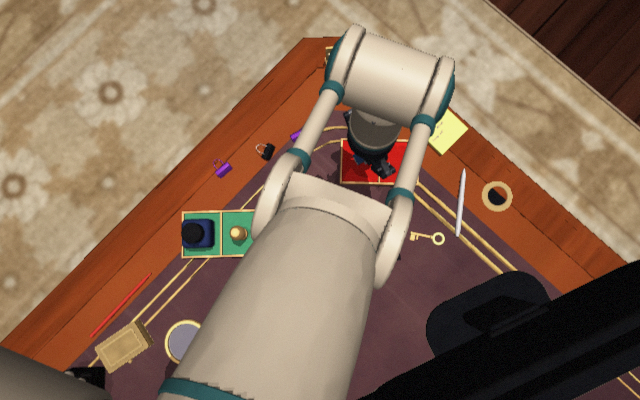

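send_rows(deltas=[{"dp":[0,-0.15,0],"rotation":[0,0,-0.2]},{"dp":[0,-0.3,0],"rotation":[0,0,-0.4]},{"dp":[0,-0.45,0],"rotation":[0,0,-0.6]},{"dp":[0,-0.61,0],"rotation":[0,0,-0.8]}])

```text
clock: 20.67
position: [0.5833, -0.2421, 0.1057]
ee_rot: [-0.002, 0.667, 0.745, -0.0]
contact_force: [-0.3, 0.2, -0.8]
width: 0.0191
```

send_rows(deltas=[{"dp":[0,0,0],"rotation":[0,0,-0.2]},{"dp":[0,0,-0.1],"rotation":[0,0,-0.33]},{"dp":[0,0,-0.2],"rotation":[0,0,-0.33]},{"dp":[0,0,-0.2],"rotation":[0,0,-0.33]},{"dp":[0,0,-0.2],"rotation":[0,0,-0.33]},{"dp":[0,0,-0.2],"rotation":[0,0,-0.33]}])

```text
clock: 21.17
position: [0.5843, -0.2425, 0.0828]
ee_rot: [-0.0, 0.725, 0.689, -0.0]
contact_force: [0.2, 0.9, 0.2]
width: 0.0199
```

```bash
python3 look.py wrist w12; python3 look.py scene s12
```

```text
21.2167 [ 0.5847 -0.2428  0.0832] [1.000e-04 7.252e-01 6.885e-01 1.000e-04] 0.019675410416301126 [-0.5   0.49  1.61  0.    1.04 -0.45]
21.2667 [ 0.5849 -0.243   0.0835] [4.000e-04 7.253e-01 6.884e-01 2.000e-04] 0.020078403812260424 [-0.5   0.49  1.61  0.    1.04 -0.45]
```

View pics/w12.png

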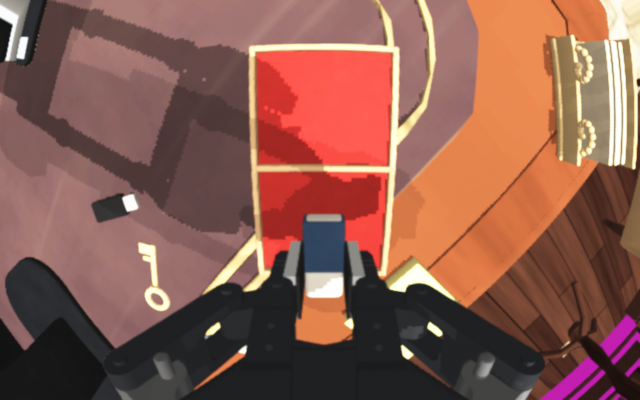

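View pics/s12.png

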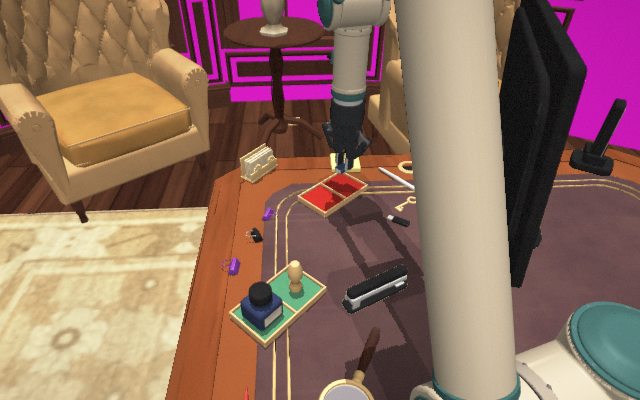

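send_rows(deltas=[{"dp":[0,0,-0.1],"rotation":[0,0,0]},{"dp":[0,0,-0.2],"rotation":[0,0,0]},{"dp":[0,0,-0.3],"rotation":[0,0,0]},{"dp":[0,0,-0.36],"rotation":[0,0,0]},{"dp":[0,0,-0.39],"rotation":[0,0,0]},{"dp":[0,0,-0.4],"rotation":[0,0,0]},{"dp":[0,0,-0.4],"rotation":[0,0,0]},{"dp":[0,0,-0.4],"rotation":[0,0,0]}])

```text
clock: 21.93
position: [0.5852, -0.2436, 0.0356]
ee_rot: [0.001, 0.726, 0.688, 0.0]
contact_force: [-0.2, -0.8, -0.1]
width: 0.0196
```

send_rows(deltas=[{"dp":[0,0,-0.006],"rotation":[0,0,0]},{"dp":[0,0,-0.01],"rotation":[0,0,0]},{"dp":[0,0,-0.01],"rotation":[0,0,0]}])

```text
clock: 22.18
position: [0.5852, -0.2436, 0.0348]
ee_rot: [0.001, 0.726, 0.688, 0.0]
contact_force: [-0.4, -0.8, 4.4]
width: 0.0196
```

send_rows(deltas=[{"dp":[0,0,0],"rotation":[0,0,0]},{"dp":[0,0,0],"rotation":[0,0,0]},{"dp":[0,0,0],"rotation":[0,0,0]},{"dp":[0,0,0],"rotation":[0,0,0]},{"dp":[0,0,0],"rotation":[0,0,0]}], fingers=0.05)

```text
clock: 22.6
position: [0.5845, -0.2432, 0.0335]
ee_rot: [-0.0, 0.726, 0.688, -0.0]
contact_force: [-1.0, -0.1, 0.5]
width: 0.041
```

send_rows(deltas=[{"dp":[0,0,0.15],"rotation":[0,0,0]},{"dp":[0,0,0.4],"rotation":[0,0,0]},{"dp":[0,0,0.7],"rotation":[0,0,0]},{"dp":[0,0,1],"rotation":[0,0,0]},{"dp":[0,0,1],"rotation":[0,0,0]}])

```text
clock: 23.02
position: [0.5887, -0.2454, 0.1616]
ee_rot: [0.007, 0.726, 0.688, 0.002]
contact_force: [2.3, -0.4, 0.5]
width: 0.0404
```

```bash
python3 look.py wrist w13 rubber_center
python3 - <<'E'
from seg import *
im=load("w13");w=cloudw(im);z=w[...,2];x,y=w[...,0],w[...,1]
H=hsv(im);h,s,v=H[...,0],H[...,1],H[...,2]
m=(((v>150)&(s<60))|((h>100)&(h<125)&(s>90)))&(np.hypot(x-.585,y+.2436)<.035)
print(m.sum(),rect(im,m,.023,rayw),np.nanmedian(z[m]),np.nanpercentile(z[m],[10,90]))
E
```

```text
rubber_center [([306, 163, 331, 214], 0.64)]
23.0667 [ 0.5872 -0.2446  0.1584] [0.0047 0.7257 0.688  0.0015] 0.040847971323684576 [-0.5   0.42  1.52  0.    1.19 -0.45]
1055 {'c': (585.2, -243.2), 'wh': (42.0, 18.7), 'ang': 87.2, 'cen': array([ 585.4, -243.2]), 'px': 966} 0.022587027684487077 [0.02152393 0.02400807]
```

View pics/w13.png

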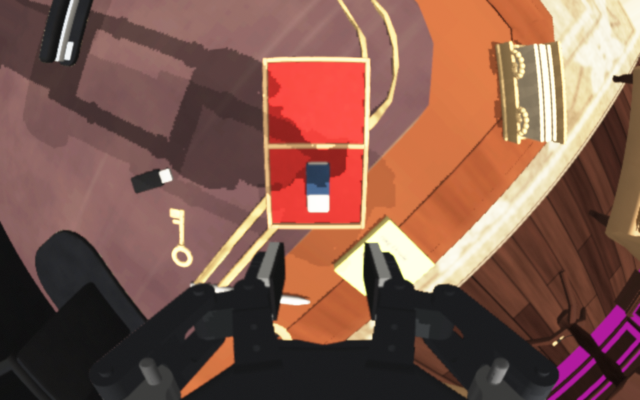

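send_rows(deltas=[{"dp":[0.02,0.25,0],"rotation":[0,0,-0.1]},{"dp":[0.04,0.5,0],"rotation":[0,0,-0.2]},{"dp":[0.06,0.75,0],"rotation":[0,0,-0.25]},{"dp":[0.08,1.0,0],"rotation":[0,0,-0.3]}], fingers=-0.2)

```text
clock: 23.45
position: [0.5929, -0.1219, 0.1516]
ee_rot: [-0.002, 0.776, 0.631, -0.001]
contact_force: [0.7, -0.2, -0.2]
width: 0.0515
```

send_rows(deltas=[{"dp":[0.05,0.25,0],"rotation":[0,0,-0.1]},{"dp":[0.1,0.5,0],"rotation":[0,0,-0.2]},{"dp":[0.15,0.8,0],"rotation":[0,0,-0.36]},{"dp":[0.15,1.0,-0.1],"rotation":[0,0,-0.36]},{"dp":[0.15,1.0,-0.2],"rotation":[0,0,-0.36]},{"dp":[0.15,1.0,-0.2],"rotation":[0,0,-0.36]}])

```text
clock: 23.95
position: [0.6093, -0.0012, 0.1255]
ee_rot: [-0.003, 0.828, 0.561, -0.003]
contact_force: [-0.8, -0.4, -0.5]
width: 0.0512
```

send_rows(deltas=[{"dp":[0,0.1,0],"rotation":[0,0,0]},{"dp":[0,0.18,0],"rotation":[0,0,0]},{"dp":[0,0.18,0],"rotation":[0,0,0]},{"dp":[0,0.18,0],"rotation":[0,0,0]},{"dp":[0,0.18,0],"rotation":[0,0,0]}])

```text
clock: 24.37
position: [0.6125, 0.0179, 0.1303]
ee_rot: [0.001, 0.829, 0.559, 0.0]
contact_force: [0.4, -0.1, -0.1]
width: 0.0511
```

```bash
python3 look.py wrist w14 clip_center
python3 - <<'E'
from seg import *
im=load("w14");w=cloudw(im);z=w[...,2];x,y=w[...,0],w[...,1]
q=im["state"]["ee_rot"];print("jaw",2*np.degrees(np.arctan2(q[2],q[1]))-90)
H=hsv(im);h,s,v=H[...,0],H[...,1],H[...,2]
near=np.hypot(x-.613,y-.018)<.035
for t in (45,60,75):
    m=(v<t)&near; print(t,m.sum(),rect(im,m,.010,rayw))
m=(z>.006)&near; print(rect(im,m,.012,rayw),np.nanpercentile(z[m],[50,90,99]))
i=cv2.imread("pics/w14.png")[100:280,230:430];cv2.imwrite("pics/w14z.png",cv2.resize(i,None,fx=4,fy=3.3))
E
```

```text
clip_center [([305, 169, 346, 206], 0.87), ([223, 88, 270, 130], 0.74), ([360, 227, 402, 264], 0.61)]
24.4167 [0.6125 0.0178 0.1302] [4.000e-04 8.290e-01 5.592e-01 3.000e-04] 0.05128685379877974 [-0.08  0.42  1.6  -0.    1.12  0.3 ]
jaw -21.9999375726877
45 18490 {'c': (551.3, -140.6), 'wh': (253.2, 375.6), 'ang': 67.9, 'cen': array([ 547.4, -144.8]), 'px': 17875}
60 18817 {'c': (551.4, -140.3), 'wh': (253.9, 375.6), 'ang': 67.9, 'cen': array([ 547.6, -144. ]), 'px': 18111}
75 19212 {'c': (551.4, -140.3), 'wh': (253.9, 375.6), 'ang': 67.9, 'cen': array([ 547.9, -143.5]), 'px': 18279}
{'c': (552.4, -137.8), 'wh': (253.1, 372.6), 'ang': 67.9, 'cen': array([ 551.7, -134.7]), 'px': 19557} [0.19390069 0.20865546 0.21296243]
```

View pics/w14.png

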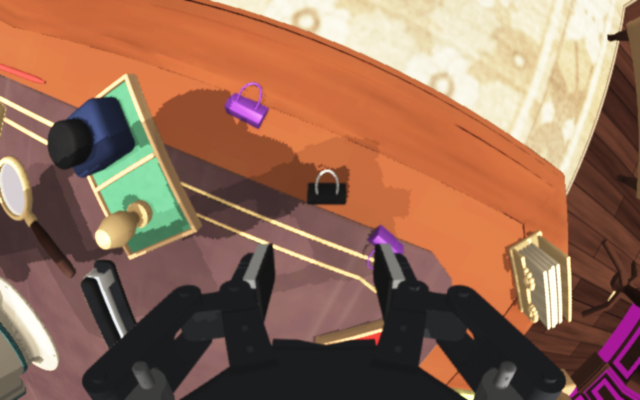

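View pics/w14z.png

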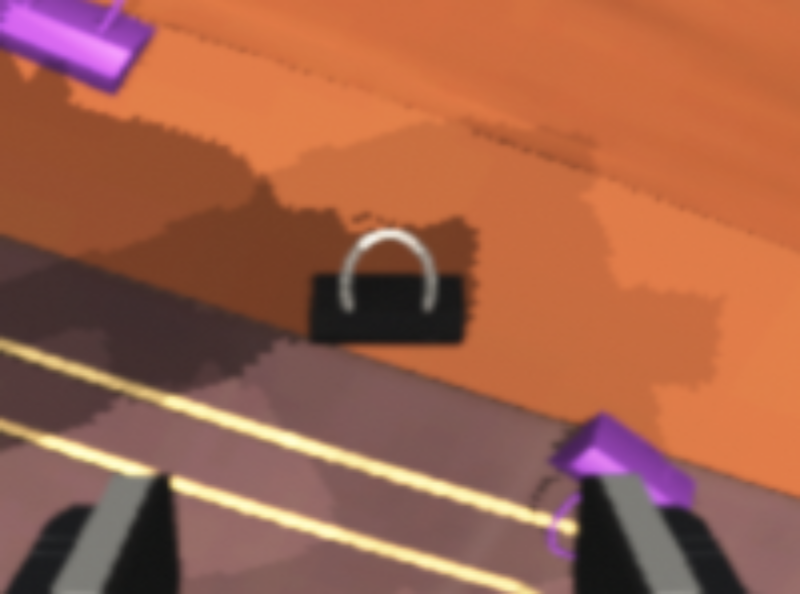

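Run:
```python
from seg import *
im=load("w14");w=cloudw(im);z=w[...,2];x,y=w[...,0],w[...,1]
H=hsv(im);v=H[...,2]
W=(300,165,352,212)
for t in (40,55): print(t,rect(im,win(v<t,W),.012,rayw))
m=win(z>.006,W); print(rect(im,m,.012,rayw),np.nanpercentile(z[m],[50,90,99]))
# where purple is relative to finger: 
h=H[...,0];p=win((h>135)&(h<160)&(H[...,1]>100),(355,220,410,270));print("purple",rect(im,p,.01,rayw))
```

```text
40 {'c': (616.3, 21.1), 'wh': (16.1, 29.5), 'ang': 68.1, 'cen': array([616.2,  20.8]), 'px': 597}
55 {'c': (616.4, 21.5), 'wh': (17.0, 31.1), 'ang': 68.0, 'cen': array([616.3,  20.9]), 'px': 692}
{'c': (618.3, 26.0), 'wh': (28.5, 31.2), 'ang': 68.0, 'cen': array([616.7,  21.2]), 'px': 689} [0.01292356 0.01435986 0.01550003]
purple {'c': (649.1, -42.3), 'wh': (17.9, 35.2), 'ang': 27.2, 'cen': array([649. , -38.1]), 'px': 471}
```

send_rows(deltas=[{"dp":[0.015,0.01,-0.2],"rotation":[0,0,0]},{"dp":[0.015,0.01,-0.4],"rotation":[0,0,0]},{"dp":[0.015,0.01,-0.6],"rotation":[0,0,0]},{"dp":[0.015,0.01,-0.75],"rotation":[0,0,0]},{"dp":[0.015,0.01,-0.84],"rotation":[0,0,0]},{"dp":[0.015,0.01,-0.88],"rotation":[0,0,0]},{"dp":[0.015,0.01,-0.89],"rotation":[0,0,0]},{"dp":[0.015,0.01,-0.89],"rotation":[0,0,0]},{"dp":[0.015,0.01,-0.89],"rotation":[0,0,0]}])

```text
clock: 25.22
position: [0.615, 0.0193, 0.0241]
ee_rot: [0.001, 0.829, 0.559, 0.001]
contact_force: [0.6, -1.2, -0.1]
width: 0.0513
```

send_rows(deltas=[{"dp":[0,0,0],"rotation":[0,0,0]},{"dp":[0,0,0],"rotation":[0,0,0]},{"dp":[0,0,0],"rotation":[0,0,0]},{"dp":[0,0,0],"rotation":[0,0,0]},{"dp":[0,0,0],"rotation":[0,0,0]},{"dp":[0,0,0],"rotation":[0,0,0]},{"dp":[0,0,0],"rotation":[0,0,0]}], fingers=0.5, grip_force=30)

```text
clock: 25.8
position: [0.6149, 0.0195, 0.0243]
ee_rot: [0.001, 0.829, 0.559, 0.001]
contact_force: [-0.9, -0.6, 7.2]
width: 0.0308
```

```bash
python3 look.py wrist w15
python3 - <<'E'
import cv2
i=cv2.imread("pics/w15.png")[150:350,220:440];cv2.imwrite("pics/w15z.png",cv2.resize(i,None,fx=3.6,fy=3))
E
```

```text
25.85 [0.6149 0.0195 0.0243] [8.000e-04 8.289e-01 5.594e-01 9.000e-04] 0.030612863658691366 [-0.08  0.53  1.71 -0.    0.89  0.3 ]
```

View pics/w15z.png

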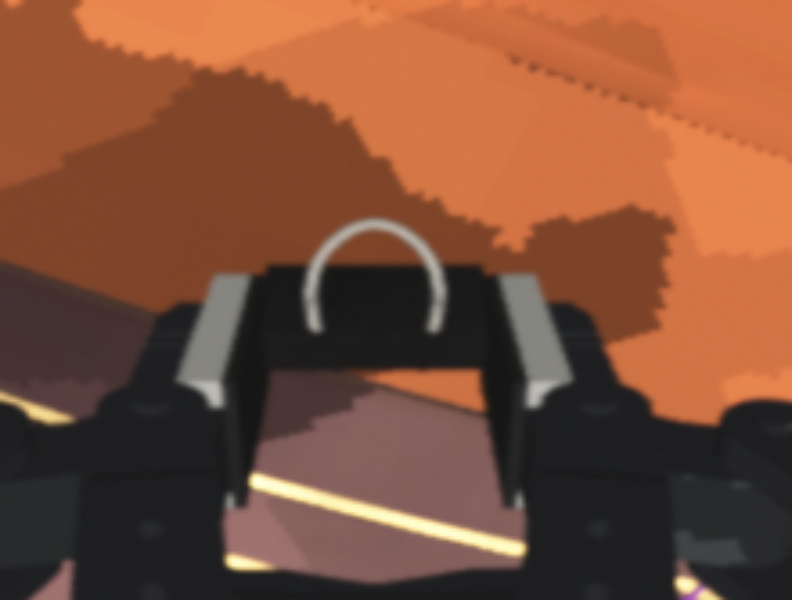

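send_rows(deltas=[{"dp":[0,0,0.05],"rotation":[0,0,0]},{"dp":[0,0,0.15],"rotation":[0,0,0]},{"dp":[0,0,0.3],"rotation":[0,0,0]},{"dp":[0,0,0.5],"rotation":[0,0,0]},{"dp":[0,0,0.75],"rotation":[0,0,0]},{"dp":[0,0,0.75],"rotation":[0,0,0]},{"dp":[0,0,0.75],"rotation":[0,0,0]}])

```text
clock: 26.43
position: [0.6152, 0.0195, 0.115]
ee_rot: [0.001, 0.829, 0.559, 0.002]
contact_force: [0.3, 0.5, -1.6]
width: 0.031
```

send_rows(deltas=[{"dp":[-0.03,-0.2,0],"rotation":[0,0,0.08]},{"dp":[-0.06,-0.45,0],"rotation":[0,0,0.16]},{"dp":[-0.09,-0.7,0],"rotation":[0,0,0.25]},{"dp":[-0.11,-0.9,0],"rotation":[0,0,0.33]}])

```text
clock: 26.77
position: [0.5992, -0.0897, 0.1113]
ee_rot: [-0.001, 0.779, 0.627, -0.001]
contact_force: [-0.0, -0.4, -1.2]
width: 0.0307
```

send_rows(deltas=[{"dp":[-0.03,-0.2,0],"rotation":[0,0,0.08]},{"dp":[-0.06,-0.4,0],"rotation":[0,0,0.16]},{"dp":[-0.09,-0.6,0],"rotation":[0,0,0.25]},{"dp":[-0.11,-0.68,0],"rotation":[0,0,0.32]},{"dp":[-0.11,-0.68,0],"rotation":[0,0,0.32]},{"dp":[-0.11,-0.68,-0.15],"rotation":[0,0,0.32]},{"dp":[-0.11,-0.68,-0.3],"rotation":[0,0,0.32]},{"dp":[-0.11,-0.68,-0.3],"rotation":[0,0,0.32]},{"dp":[-0.11,-0.68,-0.3],"rotation":[0,0,0.32]}])

```text
clock: 27.52
position: [0.5863, -0.1686, 0.0753]
ee_rot: [-0.002, 0.727, 0.686, -0.001]
contact_force: [0.1, -0.2, -0.3]
width: 0.0309
```

```bash
python3 look.py wrist w16
```

```text
27.5667 [ 0.5873 -0.1691  0.0765] [-8.000e-04  7.274e-01  6.862e-01 -2.000e-04] 0.030970802189717737 [-0.39  0.47  1.67  0.    1.01 -0.34]
```

View pics/w16.png

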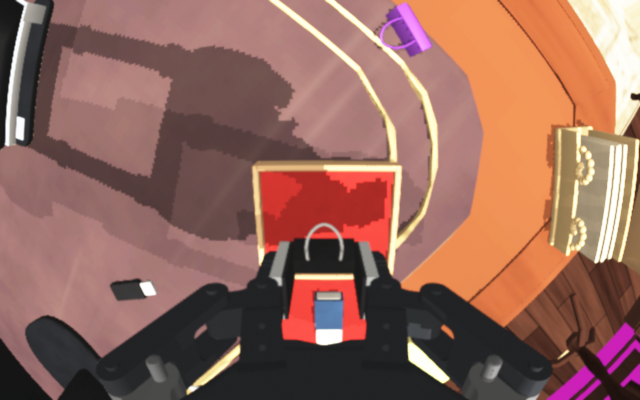

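send_rows(deltas=[{"dp":[0,0,-0.1],"rotation":[0,0,0]},{"dp":[0,0,-0.2],"rotation":[0,0,0]},{"dp":[0,0,-0.28],"rotation":[0,0,0]},{"dp":[0,0,-0.32],"rotation":[0,0,0]},{"dp":[0,0,-0.34],"rotation":[0,0,0]},{"dp":[0,0,-0.34],"rotation":[0,0,0]},{"dp":[0,0,-0.34],"rotation":[0,0,0]},{"dp":[0,0,-0.34],"rotation":[0,0,0]}])

```text
clock: 28.23
position: [0.5881, -0.1702, 0.0368]
ee_rot: [0.001, 0.727, 0.686, 0.0]
contact_force: [-0.2, 0.3, 0.1]
width: 0.0305
```

send_rows(deltas=[{"dp":[0,0,-0.008],"rotation":[0,0,0]},{"dp":[0,0,-0.015],"rotation":[0,0,0]},{"dp":[0,0,-0.015],"rotation":[0,0,0]},{"dp":[0,0,-0.015],"rotation":[0,0,0]}])

```text
clock: 28.57
position: [0.5881, -0.1703, 0.0353]
ee_rot: [0.001, 0.727, 0.686, 0.0]
contact_force: [-1.0, 0.1, 5.8]
width: 0.0308
```

send_rows(deltas=[{"dp":[0,0,0],"rotation":[0,0,0]},{"dp":[0,0,0],"rotation":[0,0,0]},{"dp":[0,0,0],"rotation":[0,0,0]},{"dp":[0,0,0],"rotation":[0,0,0]},{"dp":[0,0,0],"rotation":[0,0,0]}], fingers=-0.05)

```text
clock: 28.98
position: [0.5875, -0.17, 0.034]
ee_rot: [-0.0, 0.728, 0.686, -0.0]
contact_force: [-0.0, 0.2, 0.2]
width: 0.0447
```

send_rows(deltas=[{"dp":[0,0,0.15],"rotation":[0,0,0]},{"dp":[0,0,0.4],"rotation":[0,0,0]},{"dp":[0,0,0.7],"rotation":[0,0,0]},{"dp":[0,0,1],"rotation":[0,0,0]},{"dp":[0,0,1],"rotation":[0,0,0]}])

```text
clock: 29.4
position: [0.5919, -0.1717, 0.1619]
ee_rot: [0.007, 0.727, 0.686, 0.003]
contact_force: [0.1, -1.2, -0.3]
width: 0.0445
```

send_rows(deltas=[{"dp":[-0.1,0.1,0.3],"rotation":[0,0,0]},{"dp":[-0.2,0.2,0.6],"rotation":[0,0,0]},{"dp":[-0.2,0.2,0.9],"rotation":[0,0,0]},{"dp":[-0.2,0.2,0.9],"rotation":[0,0,0]},{"dp":[-0.2,0.2,0.9],"rotation":[0,0,0]},{"dp":[-0.2,0.2,0.9],"rotation":[0,0,0]}])

```text
clock: 29.9
position: [0.5633, -0.146, 0.2618]
ee_rot: [-0.0, 0.727, 0.686, -0.0]
contact_force: [0.7, 0.1, -0.7]
width: 0.0448
```

```bash
python3 look.py wrist w17 clip_center rubber_center; python3 look.py scene s17
python3 - <<'E'
from seg import *
im=load("w17");w=cloudw(im);z=w[...,2];x,y=w[...,0],w[...,1]
H=hsv(im);h,s,v=H[...,0],H[...,1],H[...,2]
u=np.zeros_like(z,bool);u[:235]=True
m=(v<60)&(np.hypot(x-.588,y+.17)<.03)&u
if m.sum(): print("clip",rect(im,m,.022,rayw),np.nanpercentile(z[m],[10,50,90,99]))
m=(((v>150)&(s<60))|((h>100)&(h<125)&(s>90)))&(np.hypot(x-.585,y+.2436)<.035)&(z<.05)
if m.sum(): print("eraser",rect(im,m,.023,rayw),np.nanmedian(z[m]))
r=((h<5)|(h>176))&(s>180)&(v>120)&(z<.03)&u
i=cv2.imread("pics/s17.png")[150:350,210:430];cv2.imwrite("pics/s17z.png",cv2.resize(i,None,fx=3.6,fy=3))
E
```

```text
clip_center [([374, 68, 399, 96], 0.93), ([330, 176, 357, 193], 0.69), ([304, 151, 383, 264], 0.54)]
rubber_center [([339, 224, 351, 261], 0.74)]
29.95 [ 0.563  -0.1459  0.2608] [-1.100e-03  7.275e-01  6.861e-01 -5.000e-04] 0.045382019054947556 [-0.37  0.28  1.47 -0.    1.39 -0.31]
30.1 [ 0.563  -0.146   0.2604] [-1.500e-03  7.275e-01  6.861e-01 -7.000e-04] 0.04519767277130528 [-0.37  0.28  1.47  0.    1.39 -0.31]
clip {'c': (587.5, -168.6), 'wh': (15.1, 28.3), 'ang': 86.8, 'cen': array([ 587. , -169.7]), 'px': 245} [0.01659456 0.02329032 0.02471768 0.02562929]
eraser {'c': (585.5, -242.8), 'wh': (41.8, 18.5), 'ang': 87.8, 'cen': array([ 585.2, -242.8]), 'px': 396} 0.022392458570359014
```

View pics/w17.png

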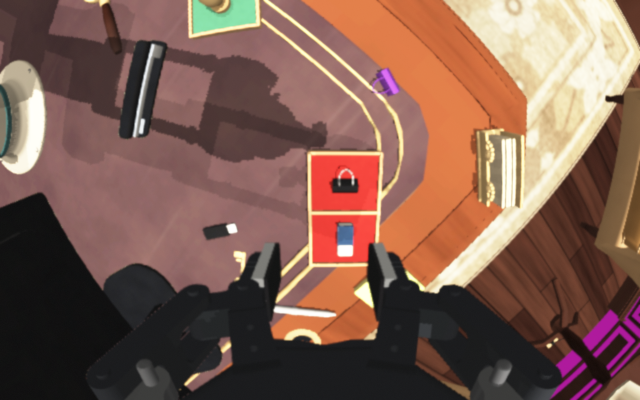

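View pics/s17z.png

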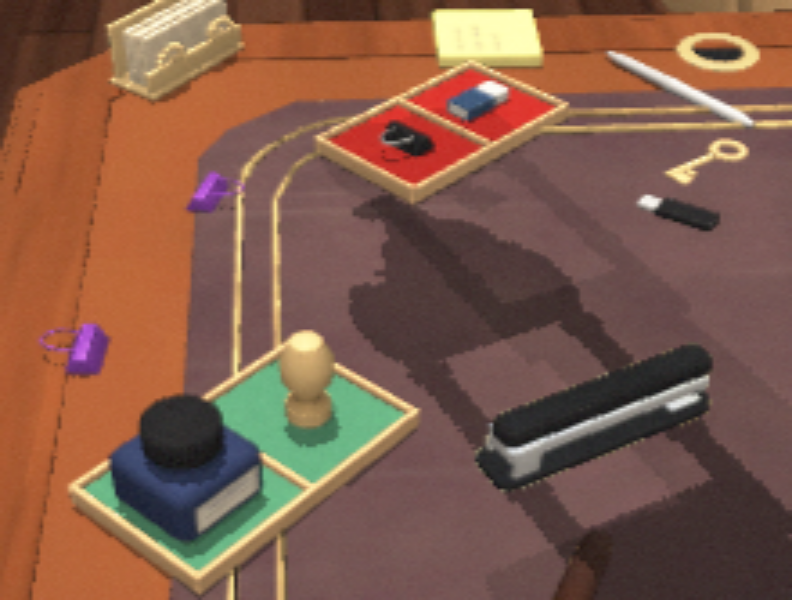

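Run:
```python
from rig import monitor, manip
s=monitor.get_state();print(s["clock"],s["position"],abs(s["qd"]).max())
print(manip.sign_off())
```

```text
30.1 [ 0.56303199 -0.14597758  0.26043248] 0.006654351315557475
the job is handed in; nothing more can be done
None
```

Both kits are made up and the job is handed in, at about 30 s on the robot's clock; hand-in returns no verdict.

- **Green tray:** the ink bottle and the wax seal each stand upright in their own bay. Their measured top heights, 0.051 m (bottle shoulder) and about 0.081 m (seal), were within 2 mm of full seating on the lining.
- **Red tray:** the eraser lies flat in one bay and the binder clip in the other. Their tops measured 0.0224 m and about 0.025 m, again consistent with lying on the lining.
- **Left alone:** in the last pictures the memory stick, the key and the purple clips are where they started. The gripper was about 0.26 m up and touching nothing.

No check failed. The one disagreement was the binder clip's starting position, where two wrist views differed by about 4 mm. I used a value in between and the grasp came out centred. Other positions agreed to within about 3 mm between views. The triangulated heights were looser: the green lining came out about 10 mm too high and the clip a few mm low. For those two I used the stated heights and the depth readings.

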